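Build up a lift-truck guide roller on its stub axle

TASK

Build up the guide roller on the upright axle of the blue plate: first the black washer, then the orange roller, then the brass sleeve, which you pull up out of its spring clip in the strip, and last the red cap over the axle's top. Lower each piece right down onto the one below before letting it go, do not drop it. Keep the axle on the yellow plate empty and leave the steel sleeve in its clip.

Things in the scene. Friction and masses are not known exactly. Their poses are not given: they have to be found in the camera images.
- washer: thick black plastic washer lying flat on the bench: 60 mm outside diameter, 28 mm hole, 10 mm thick. Origin: centre of its underside; z up.
- roller: orange guide roller with a steel hub, standing on its flat face on the bench: 64 mm outside diameter, 28 mm bore right through, 30 mm tall. Origin: centre of its underside; z up along the bore.
- sleeve_brass: brass-coloured tube sleeve standing upright, 26 mm tall, bore 28 mm. Outside 34 mm diameter over the upper 15 mm (grip there), flaring to 40 mm at the foot. Origin: centre of its underside, z up. Starts in one of the strip's clips, underside 10 mm above the bench. Pull straight up: the clip resists with some 8 to 12 N at first and lets go within 10 mm; grip with about 20 N. It stays flare down on the stack.
- sleeve_steel: steel-grey tube sleeve standing upright, 26 mm tall, bore 28 mm. Outside 34 mm diameter over the upper 15 mm (grip there), flaring to 40 mm at the foot. Origin: centre of its underside, z up. Starts, and stays, in the other clip, underside 10 mm above the bench.
- cap: red end cap, 44 mm outside diameter, 24 mm tall, solid on top, with a 28 mm blind bore 14 mm deep from below; stands on the bench open side down. Origin: centre of its underside; z up. On the finished stack the axle's top stands 8 mm up inside it.
- strip: black spring-clip strip fixed to the bench, 30 mm (x) by 140 mm (y), 10 mm high. Origin: centre of its underside; z up. Clips at y = -36 and +36 mm; either sleeve may be in either. In each, a 24 mm wide, 5 mm high stub locates the bore and two green sprung jaws, up to 24 mm above the bench, press on the flare from -y and +y: so close the fingers along the strip's x.
- axle_blue: blue steel plate, 100 x 100 x 10 mm, fixed to the bench, with an upright steel axle at its middle: 22 mm diameter, rising 74 mm above the plate (top 84 mm over the bench), its last 8 mm tapering to 12 mm. Origin: middle of the underside; z up. Build here: undersides end up above this origin by 10 mm (washer), 20 (roller), 50 (brass sleeve), 76 (cap).
- axle_yellow: yellow steel plate, 100 x 100 x 10 mm, fixed to the bench, with an upright steel axle at its middle: 22 mm diameter, rising 74 mm above the plate (top 84 mm over the bench), its last 8 mm tapering to 12 mm. Origin: middle of the underside; z up. It stays empty.
Things that resemble listed ones, but are neither listed nor needed, are in the scene too. What is shaped like the roller but green or turquoise is not meant.

How it is judged:
By the outcome, as a careful person would: the job done as asked, in the order asked, and still so for the second after the job is handed in, with the robot touching nothing.
It also fails if it takes over 125 s, if anything falls off the work surface, if the arm or the gripper's body presses on something with over 40 N, if the wrist force passes 120 N, or if a joint passes its speed limit or range.

ROBOT

A 6-joint arm with a two-finger parallel gripper is mounted at the origin on the work surface. World frame = base frame: x ahead of the robot, y to its left, z up, the work surface at z = 0. Lengths are in m, angles in rad, forces in N, time in s.
With the tool pointing down it reaches from about 0.2 to 0.875 m from the base axis. Payload 3.4 kg.
Tool frame: the origin (TCP) lies between the finger pads; the fingertips stand 22 mm ahead of it and the grasp point (between the pads) lies 3 mm ahead of it; z points along the fingers, x is the direction in which the jaws open and shut, and the axes are right-handed (so a half turn about z gives the same grasp; the last joint's range is limited). The gripper opens to 94 mm and grips with 3 to 60 N. Pads are 16 mm wide; open, the fingers measure 119 mm over their backs; the gripper's body (75 mm by 177 mm) begins 78 mm behind the grasp point.
Start: joints at [-1.285, 0.276, 1.505, -0, 1.361, -0.121], TCP at [0.228, -0.528, 0.227] pointing down, gripper open.
Joint ranges: [-2.89, 2.89], [-0.75, 2.08], [0.22, 2.7], [-1.18, 4.32], [0.11, 2.71], [-2.7, 2.7]. Speed limits (rad/s): [2.57, 2.57, 3.14, 3.14, 3.14, 3.14].

INTERFACE

Orientations are given as a rotation vector (axis times angle).
In Python, from station import sense, grab_frame, calibration, finish_job, boxes_of gives the robot as it stands.
- The arm moves only by the tool carry_out, never from a script. Its arguments are lists of equal length, an entry for each row: "slide": the shift along the tool's x, y, z in m, a list of three; "rot": the turn, a rotation vector about the tool's x, y, z in rad, a list of three; "fingers": the opening, from 0 (shut) to 1 (fully open). In form: {"slide": [[dx, dy, dz], ...], "rot": [[rx, ry, rz], ...], "fingers": [fingers, ...]}. A call has exactly 10 rows; each row is the pose to reach, as a shift and turn from the pose measured when the call began, along the tool's axes at that moment; what a row does not reach only later rows make up. A row lasts 1/10 s, in which the tool goes at most 50 mm and 8.59 degrees, less where a joint would pass 70% of its speed; a pose out of reach is approached as far as the arm can. A call with a gripper value outside its range is refused whole. The fingers move at their own pace and stop on an object; "squeeze" is the grip in N (left out, the last holds). Time passes only in rows, so rows that repeat a pose let the fingers close, or fill a call up. It gives the time, the measured TCP pose, the force and the opening at its end, in the units of the state.
- sense(): the state, without advancing time (a new reading comes with each control period).
- grab_frame(name): name is "scene" or "top" or "wrist"; returns the picture (384x512x3 uint8, red, green, blue); there is no depth.
- calibration(name): a dict with "intrinsics" (3x3 intrinsics, pixels), "R" (3x3) and "t" (3): a world point X has camera coordinates R X + t. Camera axes: x right, y down, z forward; pixel columns grow to the right and rows downward; lengths in m; the calibration is good to about 2 mm. A picture is of the moment at which its call begins: read the wrist's pose just before it. calibration takes no time and is no camera call; for the wrist camera it gives the pose at the moment of the call.
- finish_job(): hands the job in, once; it reports no verdict.
Trained networks look in the newest picture that a camera, given by its name, has taken for a name from the list of things; names that differ only in an ending like _2 or _b are one class to them, and where a whole thing is asked for, a point or a joint stands for the part that bears it (a point fixed in the world has none). Each returns a list of dicts, best first, with "confidence" (0 to 1); they miss things now and then, are a little off and sometimes report something else, mostly with a low value. They report only what shows in the picture. A call takes as long as a camera call. They do not tell look-alikes from the thing itself.
- boxes_of(target, camera): "rect" ([left, top, width, height] as shares, 0 to 1, of the picture: columns of its width, rows of its height, round what is visible of it).
The state is a dict: "t": time; "qpos": joint angles; "dq": joint speeds; "joint_efforts": joint torques, N m; "tcp_pos": TCP position; "orientation": TCP orientation; "wrist_force": force on the tool from outside, world axes, zero at the start; "torque": the same for the moment, N m; "finger_gap": opening from 0.0 (shut) to 1.0 (fully open).
Only numpy, scipy, OpenCV 4.12 (cv2) and the standard library are available. Lean on these libraries where they do the work, as an engineer would, in place of code of your own. Each camera call takes 0.05 s, during which the arm holds its last target.

## Working session

There is one attempt and no reset: what is moved stays moved. The work goes in short steps, Python scripts to look and compute and a tool call to move; the robot and the scene stay as the last step left them, time stands still between calls to the robot, and variables do not carry over. Pictures are saved under pics/ and viewed, and the job is handed in when it is done.

Besides the shell and the picture viewer there is one more tool, called after "Emit:" in YAML: its name, and indented under it one key for each argument. carry_out: Moves the arm, as the interface text tells. Its arguments: {"type":"object","properties":{"slide":{"type":"array"},"rot":{"type":"array"},"fingers":{"type":"array"},"squeeze":{"type":"number"}},"required":["slide","rot","fingers"]}

```bash
ls; mkdir -p pics
python3 - <<'E'
from station import *
import cv2,json
print(sense())
for n in ["scene","top","wrist"]:
    im=grab_frame(n); cv2.imwrite(f"pics/{n}0.png",im[:,:,::-1])
    c=calibration(n); print(n,c)
    for t in ["washer","roller","sleeve_brass","sleeve_steel","cap","strip","axle_blue","axle_yellow"]:
        if n!="wrist":
            try: print(t,[(round(b["confidence"],2),[round(v*s) for v,s in zip(b["rect"],(512,384,512,384))]) for b in boxes_of(t,n)])
            except Exception as e: print(t,e)
E
```

```text
pics
{'t': 0.0, 'qpos': array([-1.28500017e+00,  2.76592177e-01,  1.50611405e+00, -2.69537005e-05,
        1.36070610e+00, -1.20978974e-01]), 'dq': array([ 0.00089108,  0.00131153,  0.00043631, -0.00106533, -0.00080102,
        0.00042992]), 'joint_efforts': array([-2.26438424e-03, -4.04595208e+01, -2.37232518e+01,  6.97651436e-02,
        3.45258170e-02, -1.49234152e-04]), 'tcp_pos': array([ 0.22734533, -0.52757025,  0.22661393]), 'orientation': array([-2.62339631e+00,  1.72630453e+00,  2.20661719e-03]), 'wrist_force': array([-0.69937737, -0.43474449, -0.19774961]), 'torque': array([ 0.0525312 , -0.01530141, -0.03178306]), 'finger_gap': 1.002354863823088}
scene {'intrinsics': array([[382.92345397,   0.        , 260.07602148],
       [  0.        , 382.92345397, 192.03464968],
       [  0.        ,   0.        ,   1.        ]]), 'R': array([[-0.87796775,  0.4786157 ,  0.0099818 ],
       [ 0.24485625,  0.46688369, -0.8497441 ],
       [-0.41136121, -0.74360381, -0.52710087]]), 't': array([ 0.46806156, -0.06852341,  1.09613084])}
washer [(0.53, [274, 205, 25, 14])]
roller [(0.81, [258
[... 843 characters left out ...]
), (0.91, [258, 242, 27, 25]), (0.67, [312, 225, 27, 24])]
sleeve_brass [(0.71, [66, 185, 21, 18])]
sleeve_steel [(0.6, [95, 184, 18, 20])]
cap [(0.82, [164, 199, 19, 21])]
strip [(0.81, [63, 189, 58, 10])]
axle_blue [(0.6, [155, 120, 53, 54])]
axle_yellow [(0.9, [279, 121, 39, 43])]
wrist {'intrinsics': array([[304.30794154,   0.        , 256.42862135],
       [  0.        , 304.30794154, 188.1407719 ],
       [  0.        ,   0.        ,   1.        ]]), 'R': array([[ 3.96018770e-01, -9.18242409e-01,  1.06593341e-04],
       [-8.93811196e-01, -3.85455493e-01,  2.29184659e-01],
       [-2.10405986e-01, -9.08567009e-02, -9.73382957e-01]]), 't': array([-0.57433189, -0.02380631,  0.39004069])}
```

Run:
```python
import cv2
for n in ["scene","top"]:
    im=cv2.imread(f"pics/{n}0.png"); cv2.imwrite(f"pics/{n}0b.png",cv2.resize(im,(800,600),interpolation=cv2.INTER_CUBIC))
```

```text
(no output)
```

View pics/scene0b.png

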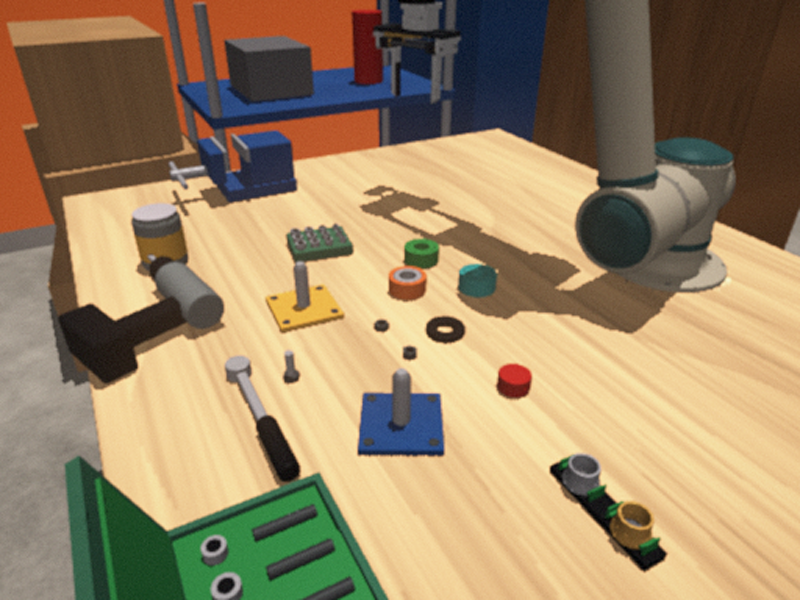

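View pics/top0b.png

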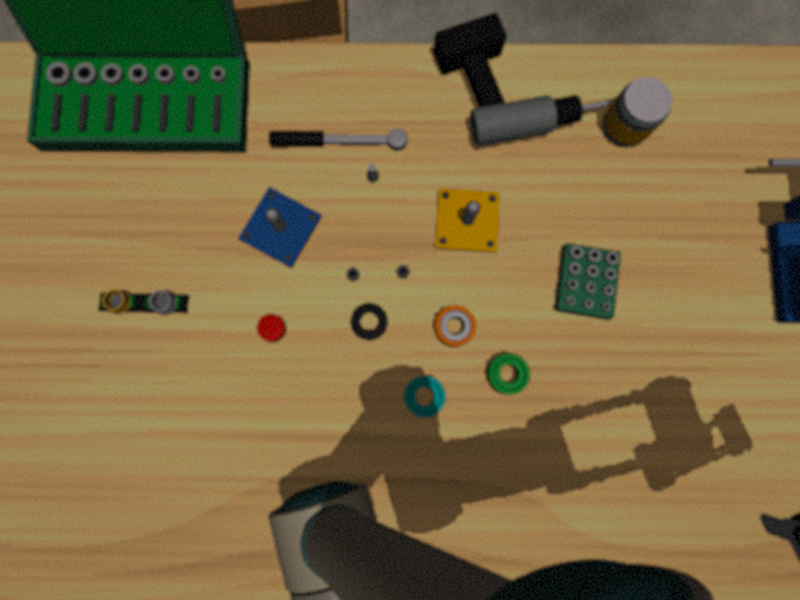

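View pics/wrist0.png

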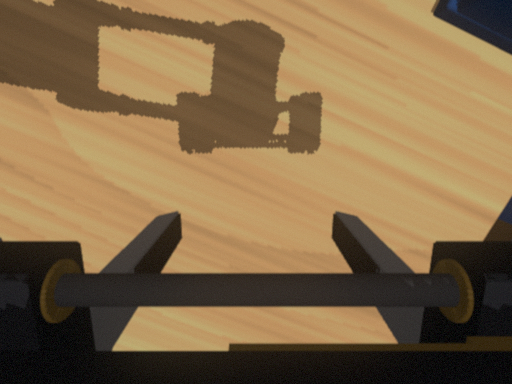

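The scene view shows the orange roller at about (407,283), the washer at (445,329), the cap at (514,380), the blue axle at (400,400) and the brass sleeve at (633,525), which is the clip nearest the camera. The top view agrees: washer (370,321), roller (455,326), cap (271,327), brass at the strip's left end (+y). Next I'll measure positions by segmentation.

```bash
cat > h.py <<'E'
from station import *
import cv2,numpy as np
from scipy.spatial.transform import Rotation as R
def ray(c,u,v,z):
    K,Rm,t=c["intrinsics"],np.array(c["R"]),np.array(c["t"])
    C=-Rm.T@t; d=Rm.T@np.linalg.solve(K,[u,v,1.]); s=(z-C[2])/d[2]
    return C+s*d
def proj(c,X):
    p=np.array(c["R"])@np.array(X)+c["t"]; q=c["intrinsics"]@p; return q[:2]/q[2]
def blobs(im,lo,hi,roi=None,amin=20):
    hsv=cv2.cvtColor(im,cv2.COLOR_RGB2HSV)
    m=cv2.inRange(hsv,np.array(lo),np.array(hi))
    if roi: k=np.zeros_like(m); x,y,w,h=roi; k[y:y+h,x:x+w]=1; m=m*k
    n,l,s,ce=cv2.connectedComponentsWithStats(m)
    return [(s[i].tolist(),ce[i].round(2).tolist()) for i in range(1,n) if s[i][4]>=amin],m
E
python3 - <<'E'
from h import *
im=cv2.imread("pics/top0.png")[:,:,::-1].copy(); hsv=cv2.cvtColor(im,cv2.COLOR_RGB2HSV)
c=calibration("top")
def show(n,lo,hi,roi,z):
    for s,ce in blobs(im,lo,hi,roi)[0]:
        x,y,w,h,a=s; print(n,s,ce,"cen",ray(c,*ce,z).round(4),"bbox",ray(c,x+w/2-.5,y+h/2-.5,z).round(4))
show("washer",(0,0,0),(180,255,60),(220,188,34,34),.006)
show("roller",(5,170,120),(15,255,255),(270,188,45,40),.025)
show("red",(0,180,90),(5,255,255),(155,190,35,35),.02)
show("blue",(100,120,40),(125,255,255),(145,110,70,70),.01)
show("yellow",(15,150,120),(30,255,255),(270,110,60,60),.01)
big=np.hstack([cv2.resize(im[110:180,145:215],(400,400),interpolation=cv2.INTER_CUBIC),cv2.resize(im[170:220,55:125],(400,286),interpolation=cv2.INTER_CUBIC)[:286].repeat(1,0) if 0 else cv2.resize(im[160:230,55:125],(400,400),interpolation=cv2.INTER_CUBIC)])
cv2.imwrite("pics/crop1.png",big[:,:,::-1])
for nm,z,u,v in [("brass",.036,117*.64,300*.64),("steel",.036,163*.64,300*.64)]: print(nm,ray(c,u,v,z))
E
```

```text
washer [225, 195, 22, 22, 248] [235.53, 205.54] cen [0.4684 0.0037 0.006 ] bbox [0.4685 0.0038 0.006 ]
roller [278, 195, 27, 27, 167] [290.72, 207.67] cen [ 0.4618 -0.1302  0.025 ] bbox [ 0.4611 -0.1309  0.025 ]
red [165, 202, 17, 16, 189] [173.48, 209.49] cen [0.4565 0.1537 0.02  ] bbox [0.4564 0.1548 0.02  ]
blue [154, 121, 50, 49, 1188] [179.2, 145.56] cen [0.6187 0.1467 0.01  ] bbox [0.6202 0.1485 0.01  ]
yellow [277, 120, 43, 42, 1387] [298.74, 141.07] cen [ 0.632  -0.1539  0.01  ] bbox [ 0.6334 -0.1521  0.01  ]
brass [0.49575507 0.38911916 0.036     ]
steel [0.49612567 0.3183868  0.036     ]
```

View pics/crop1.png

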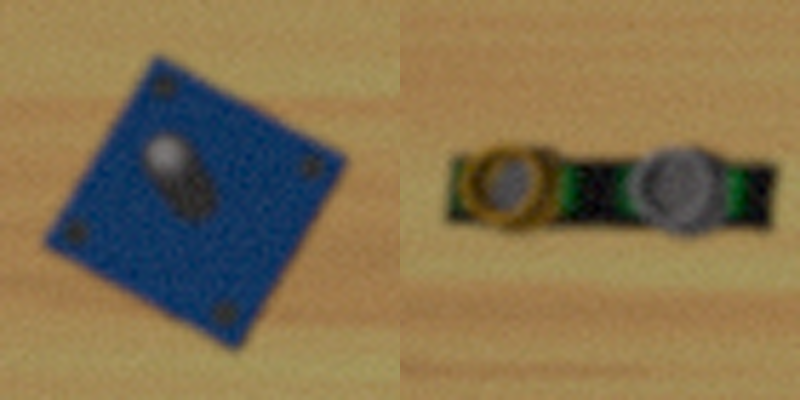

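Run:
```python
from h import *
def plate(n,lo,hi,roi):
    im=cv2.imread(f"pics/{n}0.png")[:,:,::-1].copy(); c=calibration(n)
    _,m=blobs(im,lo,hi,roi); m=cv2.morphologyEx(m,cv2.MORPH_CLOSE,np.ones((3,3)))
    ct=max(cv2.findContours(m,0,1)[0],key=cv2.contourArea)
    P=np.array([ray(c,*p[0],.010)[:2] for p in ct])
    r=cv2.minAreaRect((P*1000).astype(np.float32)); print(n,r)
def blobw(nm,n,lo,hi,roi,z):
    im=cv2.imread(f"pics/{n}0.png")[:,:,::-1].copy(); c=calibration(n)
    m=blobs(im,lo,hi,roi)[1]
    ct=max(cv2.findContours(m,0,1)[0],key=cv2.contourArea)
    P=np.array([ray(c,*p[0],z)[:2] for p in ct])
    print(nm,n,cv2.minEnclosingCircle((P*1000).astype(np.float32)))
plate("top",(100,120,40),(125,255,255),(145,110,70,70))
plate("scene",(100,120,30),(125,255,255),(222,245,70,50))
blobw("washer","top",(0,0,0),(180,255,60),(220,188,34,34),.010)
blobw("washer","scene",(0,0,0),(180,255,65),(268,200,36,22),.01)
blobw("roller","top",(5,170,120),(15,255,255),(270,188,45,40),.03)
blobw("roller","scene",(3,170,90),(15,255,255),(245,165,32,32),.03)
blobw("cap","top",(0,180,90),(5,255,255),(155,190,35,35),.024)
blobw("cap","scene",(0,180,160),(5,255,255),(310,228,40,30),.024)
c=calibration("scene")
print("axle tip top px(170.6,137) ->",ray(calibration("top"),145+166/400*70,110+150/400*70,.084), "scene",ray(c,401*.64,371*.64,.084))
print("brass scene",ray(c,633*.64,512*.64,.036),"steel",ray(c,584*.64,466*.64,.036))
```

```text
top ((620.6318969726562, 147.75946044921875), (94.70875549316406, 94.09300994873047), 61.357364654541016)
scene ((623.7272338867188, 151.6952362060547), (102.11349487304688, 96.07247161865234), 61.49026107788086)
washer top ((468.63873291015625, 3.0291748046875), 27.13847541809082)
washer scene ((473.31182861328125, 7.850246429443359), 31.12935447692871)
roller top ((460.864501953125, -130.32737731933594), 31.982316970825195)
roller scene ((467.19305419921875, -108.88148498535156), 53.50795364379883)
cap top ((455.53369140625, 153.6706085205078), 19.855911254882812)
cap scene ((457.9664306640625, 155.3621826171875), 20.643627166748047)
axle tip top px(170.6,137) -> [0.62169304 0.14665733 0.084     ] scene [0.621696   0.14786818 0.084     ]
brass scene [0.49685544 0.39247439 0.036     ] steel [0.49789261 0.32557018 0.036     ]
```

```bash
cat >> h.py <<'E'
def goal(x,y,z,yaw=0.):
    s=sense(); Rc=R.from_rotvec(s["orientation"])
    Rt=R.from_euler("z",yaw)*R.from_rotvec([np.pi,0,0])
    d=Rc.inv().apply(np.array([x,y,z])-s["tcp_pos"]); r=(Rc.inv()*Rt).as_rotvec()
    print("t",round(s["t"],2),"slide",d.round(4).tolist(),"rot",r.round(4).tolist(),"F",s["wrist_force"].round(1).tolist(),"gap",round(s["finger_gap"],3),"tcp",s["tcp_pos"].round(4).tolist(),"q",s["qpos"].round(2).tolist())
def snap(n,f):
    c=calibration(n); im=grab_frame(n); cv2.imwrite("pics/"+f,im[:,:,::-1]); return c,im
E
python3 - <<'E'
from h import *
goal(.469,.004,.20)
c=calibration("wrist");C=-np.array(c["R"]).T@c["t"];s=sense();Rc=R.from_rotvec(s["orientation"])
print(Rc.inv().apply(C-s["tcp_pos"]), (np.array(c["R"])@Rc.as_matrix()).round(3))
E
```

```text
t 0.95 slide [-0.3931, -0.4323, 0.0274] rot [0.0001, -0.0001, -1.164] F [-0.1, 0.1, 0.3] gap 1.002 tcp [0.2275, -0.5281, 0.2275] q [-1.29, 0.28, 1.5, -0.0, 1.36, -0.12]
[-0.00074674 -0.06645778 -0.15767704] [[ 1.    -0.     0.   ]
 [ 0.     0.973 -0.229]
 [ 0.     0.229  0.973]]
```

Emit:
carry_out:
  slide:
    - [-0.393,-0.432,0.027]
    - [-0.393,-0.432,0.027]
    - [-0.393,-0.432,0.027]
    - [-0.393,-0.432,0.027]
    - [-0.393,-0.432,0.027]
    - [-0.393,-0.432,0.027]
    - [-0.393,-0.432,0.027]
    - [-0.393,-0.432,0.027]
    - [-0.393,-0.432,0.027]
    - [-0.393,-0.432,0.027]
  rot:
    - [0,0,-1.164]
    - [0,0,-1.164]
    - [0,0,-1.164]
    - [0,0,-1.164]
    - [0,0,-1.164]
    - [0,0,-1.164]
    - [0,0,-1.164]
    - [0,0,-1.164]
    - [0,0,-1.164]
    - [0,0,-1.164]
  fingers: [1,1,1,1,1,1,1,1,1,1]

```text
t: 1.95
tcp_pos: [0.4344, -0.0714, 0.2047]
orientation: [3.141, -0.0, 0.002]
wrist_force: [1.2, 0.8, -0.1]
finger_gap: 1.001
```

Run:
```python
from h import *
goal(.469,.004,.20)
```

```text
t 1.95 slide [0.0346, -0.0754, 0.0047] rot [0.0007, -0.0013, -0.0001] F [1.2, 0.8, -0.1] gap 1.001 tcp [0.4344, -0.0714, 0.2047] q [-0.32, 0.09, 1.81, -0.0, 1.25, -0.32]
```

Emit:
carry_out:
  slide:
    - [0.035,-0.075,0.005]
    - [0.035,-0.075,0.005]
    - [0.035,-0.075,0.005]
    - [0.035,-0.075,0.005]
    - [0.035,-0.075,0.005]
    - [0.035,-0.075,0.005]
    - [0.035,-0.075,0.005]
    - [0.035,-0.075,0.005]
    - [0.035,-0.075,0.005]
    - [0.035,-0.075,0.005]
  rot:
    - [0,0,0]
    - [0,0,0]
    - [0,0,0]
    - [0,0,0]
    - [0,0,0]
    - [0,0,0]
    - [0,0,0]
    - [0,0,0]
    - [0,0,0]
    - [0,0,0]
  fingers: [1,1,1,1,1,1,1,1,1,1]

```text
t: 2.95
tcp_pos: [0.4694, 0.0034, 0.1997]
orientation: [3.141, -0.001, 0.002]
wrist_force: [-0.2, -0.9, 0.2]
finger_gap: 0.998
```

Run:
```python
from h import *
goal(.469,.004,.20)
c,im=snap("wrist","w1.png")
print(boxes_of("washer","wrist")[:2], proj(c,[.469,.004,.01]))
```

```text
t 2.95 slide [-0.0004, -0.0006, -0.0003] rot [0.0007, -0.0014, -0.0006] F [-0.2, -0.9, 0.2] gap 0.998 tcp [0.4694, 0.0034, 0.1997] q [-0.14, 0.13, 1.76, -0.0, 1.24, -0.14]
[{'rect': [0.4559, 0.3854, 0.0961, 0.1326], 'confidence': 0.93}] [255.75719792 174.99140779]
```

View pics/w1.png

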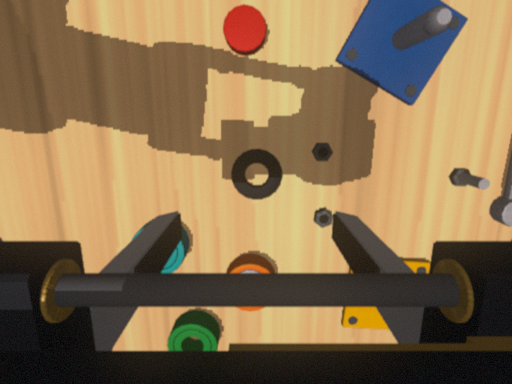

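Run:
```python
from h import *
c=calibration("wrist"); im=cv2.imread("pics/w1.png")[:,:,::-1].copy()
m=blobs(im,(0,0,0),(180,255,45),(225,140,65,65))[1]
ct=max(cv2.findContours(m,0,1)[0],key=cv2.contourArea)
P=np.array([ray(c,*p[0],.010)[:2] for p in ct]);print(cv2.minEnclosingCircle((P*1000).astype(np.float32)))
_,m=blobs(im,(100,120,30),(125,255,255),(330,0,150,110))
ct=max(cv2.findContours(m,0,1)[0],key=cv2.contourArea); h=cv2.convexHull(ct)[:,0]
P=np.array([ray(c,*p,.010)[:2] for p in h]);print((P*1000).round(1).tolist())
print("tip",ray(c,437,18,.084))
```

```text
((477.4310302734375, 19.917308807373047), 18.842113494873047)
[[655.7, 186.5], [682.7, 171.6], [686.2, 168.8], [686.4, 167.9], [679.9, 155.5], [666.6, 131.0], [642.9, 88.0], [640.0, 84.8], [630.7, 89.0], [620.2, 94.3], [608.7, 100.5], [560.2, 127.0], [556.8, 129.0], [556.6, 132.0], [558.5, 135.9], [578.9, 173.4], [586.0, 186.4]]
tip [0.61698379 0.14860789 0.084     ]
```

Run:
```python
from h import *
c=calibration("wrist"); im=cv2.imread("pics/w1.png")[:,:,::-1].copy()
hsv=cv2.cvtColor(im,cv2.COLOR_RGB2HSV); print(hsv[173,225:292:3].tolist())
m=cv2.inRange(im[140:210,225:292],(0,0,0),(60,50,38)); cv2.imwrite("pics/m1.png",cv2.resize(np.hstack([m,cv2.cvtColor(im[140:210,225:292],7)]),None,fx=5,fy=5))
n,l,s,ce=cv2.connectedComponentsWithStats(m);i=1+np.argmax(s[1:,4]);print(s[i],ce[i])
ct=max(cv2.findContours(m,0,1)[0],key=cv2.contourArea)
P=np.array([ray(c,p[0][0]+225,p[0][1]+140,.010)[:2] for p in ct]);print(cv2.minEnclosingCircle((P*1000).astype(np.float32)))
```

```text
[[16, 124, 130], [15, 122, 128], [16, 129, 79], [17, 111, 53], [19, 114, 49], [16, 99, 49], [18, 106, 48], [15, 125, 122], [16, 120, 127], [17, 123, 129], [16, 117, 142], [17, 118, 140], [17, 118, 140], [17, 123, 137], [18, 118, 132], [18, 106, 48], [14, 97, 50], [14, 78, 49], [22, 102, 45], [18, 118, 106], [18, 117, 139], [17, 120, 142], [17, 118, 140]]
[  7  10  49  38 867] [29.96539792 24.58246828]
((469.41424560546875, 6.010533809661865), 28.33144760131836)
```

View pics/m1.png

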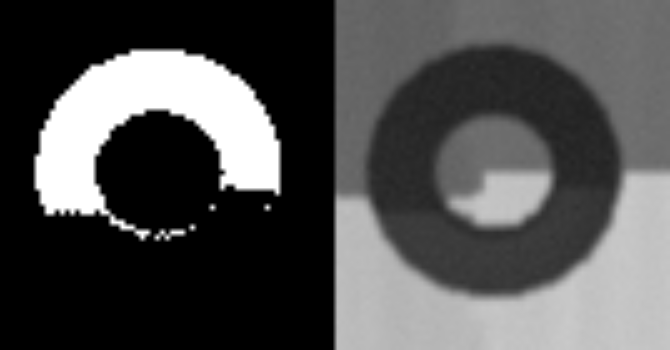

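Run:
```python
from h import *
c=calibration("wrist"); print(ray(c,256.4,173.5,.009)); goal(.4695,.0055,.024)
```

```text
[0.46976333 0.00576067 0.009     ]
t 3.05 slide [-0.0001, -0.0021, 0.1757] rot [0.0007, -0.0013, -0.0002] F [-0.1, -0.1, -0.4] gap 1.004 tcp [0.4694, 0.0035, 0.1997] q [-0.14, 0.13, 1.76, -0.0, 1.24, -0.14]
```

Emit:
carry_out:
  slide:
    - [0,-0.002,0.05]
    - [0,-0.002,0.1]
    - [0,-0.002,0.14]
    - [0,-0.002,0.16]
    - [0,-0.002,0.17]
    - [0,-0.002,0.1755]
    - [0,-0.002,0.1755]
    - [0,-0.002,0.1755]
    - [0,-0.002,0.1755]
    - [0,-0.002,0.1755]
  rot:
    - [0,0,0]
    - [0,0,0]
    - [0,0,0]
    - [0,0,0]
    - [0,0,0]
    - [0,0,0]
    - [0,0,0]
    - [0,0,0]
    - [0,0,0]
    - [0,0,0]
  fingers: [1,1,1,1,1,1,1,1,1,1]

```text
t: 4.05
tcp_pos: [0.4703, 0.0054, 0.0251]
orientation: [3.141, -0.0, 0.005]
wrist_force: [-0.1, -0.7, -0.8]
finger_gap: 0.999
```

Emit:
carry_out:
  slide:
    - [0,0,0]
    - [0,0,0]
    - [0,0,0]
    - [0,0,0]
    - [0,0,0]
    - [0,0,0]
    - [0,0,0]
    - [0,0,0]
    - [0,0,0]
    - [0,0,0]
  rot:
    - [0,0,0]
    - [0,0,0]
    - [0,0,0]
    - [0,0,0]
    - [0,0,0]
    - [0,0,0]
    - [0,0,0]
    - [0,0,0]
    - [0,0,0]
    - [0,0,0]
  fingers: [0.5,0.5,0.5,0.5,0.5,0.5,0.5,0.5,0.5,0.5]
  squeeze: 15

```text
t: 5.05
tcp_pos: [0.4702, 0.0054, 0.025]
orientation: [3.141, -0.0, 0.005]
wrist_force: [-0.5, 0.2, 0.4]
finger_gap: 0.619
```

Run:
```python
from h import *
goal(.4695,.0055,.024)
```

```text
t 5.05 slide [-0.0007, -0.0001, 0.001] rot [0.0009, -0.003, -0.0002] F [-0.5, 0.2, 0.4] gap 0.619 tcp [0.4702, 0.0054, 0.025] q [-0.14, 0.33, 2.01, -0.0, 0.79, -0.14]
```

Emit:
carry_out:
  slide:
    - [0,0,-0.03]
    - [0,0,-0.07]
    - [0,0,-0.115]
    - [0,0,-0.115]
    - [0,0,-0.115]
    - [0,0,-0.115]
    - [0,0,-0.115]
    - [0,0,-0.115]
    - [0,0,-0.115]
    - [0,0,-0.115]
  rot:
    - [0,0,0]
    - [0,0,0]
    - [0,0,0]
    - [0,0,0]
    - [0,0,0]
    - [0,0,0]
    - [0,0,0]
    - [0,0,0]
    - [0,0,0]
    - [0,0,0]
  fingers: [0.5,0.5,0.5,0.5,0.5,0.5,0.5,0.5,0.5,0.5]

```text
t: 6.05
tcp_pos: [0.4697, 0.0055, 0.1395]
orientation: [3.141, -0.0, 0.003]
wrist_force: [-0.6, 0.3, 0.0]
finger_gap: 0.621
```

Run:
```python
from h import *
goal(.621,.100,.14)
snap("wrist","w2.png")
```

```text
t 6.05 slide [0.1513, -0.0945, -0.0002] rot [0.0008, -0.0021, -0.0002] F [-0.6, 0.3, 0.0] gap 0.621 tcp [0.4697, 0.0055, 0.1395] q [-0.14, 0.19, 1.86, -0.0, 1.09, -0.14]
```

View pics/w2.png

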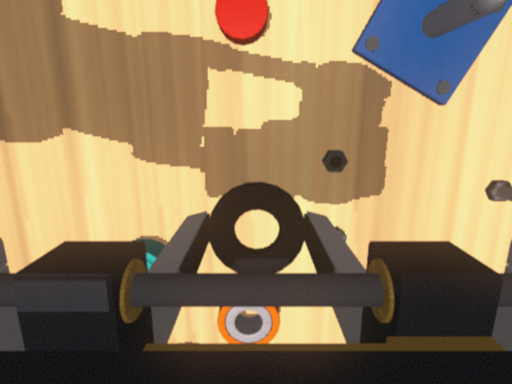

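Run:
```python
from h import *
c=calibration("wrist"); s=sense()
im=cv2.imread("pics/w2.png")[:,:,::-1].copy()
# hole at top plane z = tcp-.024+.009
m=cv2.inRange(im[205:255,225:290],(90,60,30),(255,255,255))
n,l,st,ce=cv2.connectedComponentsWithStats(m);print(st[1:],ce[1:])
for z in(.1245,.1195): print((ray(c,257,229.5,z)-s["tcp_pos"]).round(4))
```

```text
[[   9    4   46   41 1462]] [[31.4254446  23.67920657]]
[ 0.0004  0.0006 -0.0152]
[ 0.0005 -0.0013 -0.0202]
```

Emit:
carry_out:
  slide:
    - [0.151,-0.075,0]
    - [0.151,-0.075,0]
    - [0.151,-0.075,0]
    - [0.151,-0.075,0]
    - [0.151,-0.075,0]
    - [0.151,-0.075,0]
    - [0.151,-0.075,0]
    - [0.151,-0.075,0]
    - [0.151,-0.075,0]
    - [0.151,-0.075,0]
  rot:
    - [0,0,0]
    - [0,0,0]
    - [0,0,0]
    - [0,0,0]
    - [0,0,0]
    - [0,0,0]
    - [0,0,0]
    - [0,0,0]
    - [0,0,0]
    - [0,0,0]
  fingers: [0.5,0.5,0.5,0.5,0.5,0.5,0.5,0.5,0.5,0.5]

```text
t: 7.1
tcp_pos: [0.6204, 0.0801, 0.1404]
orientation: [3.141, -0.001, 0.004]
wrist_force: [0.1, -0.7, -0.3]
finger_gap: 0.62
```

Run:
```python
from h import *
goal(.621,.148,.14)
snap("wrist","w3.png")
```

```text
t 7.1 slide [0.0006, -0.0679, 0.0003] rot [0.0008, -0.0027, -0.0008] F [0.1, -0.7, -0.3] gap 0.62 tcp [0.6204, 0.0801, 0.1404] q [0.02, 0.41, 1.53, -0.0, 1.2, 0.02]
```

View pics/w3.png

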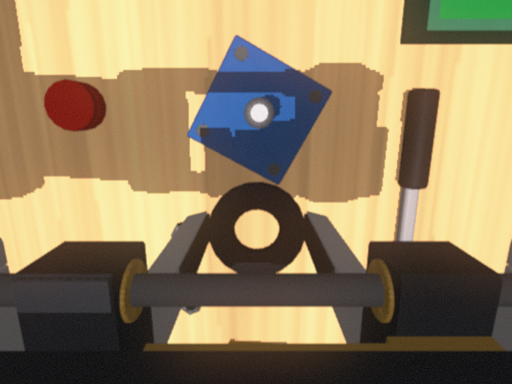

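Run:
```python
from h import *
c=calibration("wrist"); s=sense()
im=cv2.imread("pics/w3.png")[:,:,::-1].copy()
P=[ray(c,*p,.010) for p in [(237,36),(331,92),(280,184),(188,135)]]
print(np.array(P).round(4).tolist(),np.mean(P,0).round(4))
print(np.round((P[0]+P[2])/2,4),np.round((P[1]+P[3])/2,4))
print("tip",ray(c,259.3,112.5,.084))
cv2.imwrite("pics/w3c.png",cv2.resize(im[90:135,235:285,::-1],None,fx=10,fy=10,interpolation=cv2.INTER_CUBIC))
```

```text
[[0.6041, 0.215, 0.01], [0.6885, 0.1685, 0.01], [0.6438, 0.0832, 0.01], [0.5571, 0.1301, 0.01]] [0.6234 0.1492 0.01  ]
[0.624  0.1491 0.01  ] [0.6228 0.1493 0.01  ]
tip [0.62269577 0.14966531 0.084     ]
```

View pics/w3c.png

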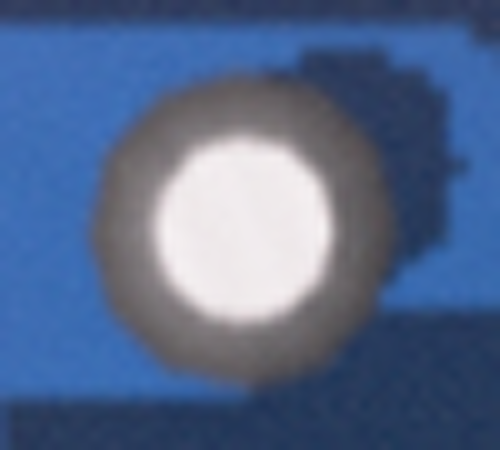

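Emit:
carry_out:
  slide:
    - [0.0018,-0.03,0]
    - [0.0018,-0.05,0]
    - [0.0018,-0.069,0]
    - [0.0018,-0.069,0]
    - [0.0018,-0.069,0]
    - [0.0018,-0.069,0]
    - [0.0018,-0.069,0.0]
    - [0.0018,-0.069,0.0]
    - [0.0018,-0.069,0.0]
    - [0.0018,-0.069,0.0]
  rot:
    - [0,0,0]
    - [0,0,0]
    - [0,0,0]
    - [0,0,0]
    - [0,0,0]
    - [0,0,0]
    - [0,0,0]
    - [0,0,0]
    - [0,0,0]
    - [0,0,0]
  fingers: [0.5,0.5,0.5,0.5,0.5,0.5,0.5,0.5,0.5,0.5]

```text
t: 8.15
tcp_pos: [0.6224, 0.1489, 0.1403]
orientation: [3.141, -0.002, 0.004]
wrist_force: [0.2, -0.7, -1.4]
finger_gap: 0.625
```

Run:
```python
from h import *
goal(.622,.149,.036)
snap("wrist","w4.png")
```

```text
t 8.15 slide [-0.0007, -0.0002, 0.1043] rot [0.0008, -0.0027, -0.001] F [0.2, -0.7, -1.4] gap 0.625 tcp [0.6224, 0.1489, 0.1403] q [0.13, 0.43, 1.5, -0.0, 1.22, 0.13]
```

View pics/w4.png

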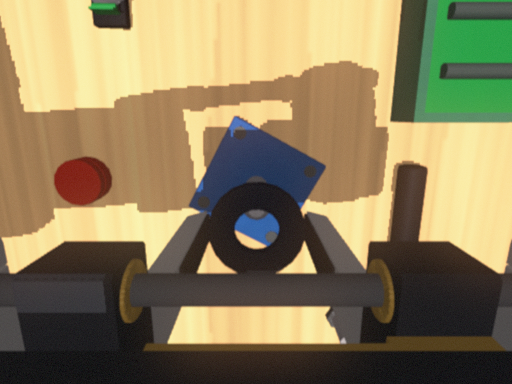

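Emit:
carry_out:
  slide:
    - [0,0,0.02]
    - [0,0,0.035]
    - [0,0,0.05]
    - [0,0,0.06]
    - [0,0,0.07]
    - [0,0,0.08]
    - [0,0,0.088]
    - [0,0,0.095]
    - [0,0,0.095]
    - [0,0,0.095]
  rot:
    - [0,0,0]
    - [0,0,0]
    - [0,0,0]
    - [0,0,0]
    - [0,0,0]
    - [0,0,0]
    - [0,0,0]
    - [0,0,0]
    - [0,0,0]
    - [0,0,0]
  fingers: [0.5,0.5,0.5,0.5,0.5,0.5,0.5,0.5,0.5,0.5]

```text
t: 9.2
tcp_pos: [0.6228, 0.1489, 0.0453]
orientation: [3.141, -0.002, 0.005]
wrist_force: [0.3, -0.2, -0.7]
finger_gap: 0.622
```

Run:
```python
from h import *
goal(.622,.149,.035)
snap("scene","s4.png")
```

```text
t 9.2 slide [-0.0008, -0.0001, 0.0103] rot [0.0008, -0.0029, -0.001] F [0.3, -0.2, -0.7] gap 0.622 tcp [0.6228, 0.1489, 0.0453] q [0.13, 0.51, 1.61, -0.0, 1.02, 0.13]
```

View pics/s4.png

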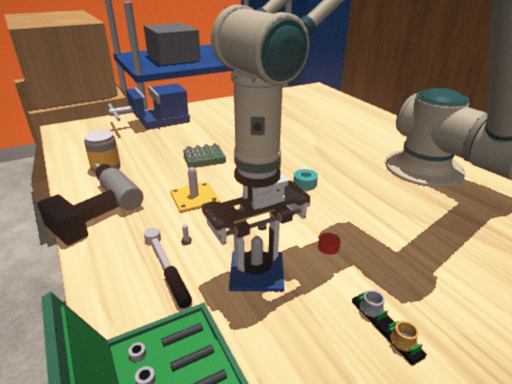

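The washer is on the axle at about (258,262), with no side force. I'll lower it the last 10 mm slowly.

Emit:
carry_out:
  slide:
    - [0,0,0.003]
    - [0,0,0.005]
    - [0,0,0.007]
    - [0,0,0.0085]
    - [0,0,0.0095]
    - [0,0,0.0105]
    - [0,0,0.0105]
    - [0,0,0.0105]
    - [0,0,0.0105]
    - [0,0,0.0105]
  rot:
    - [0,0,0]
    - [0,0,0]
    - [0,0,0]
    - [0,0,0]
    - [0,0,0]
    - [0,0,0]
    - [0,0,0]
    - [0,0,0]
    - [0,0,0]
    - [0,0,0]
  fingers: [0.5,0.5,0.5,0.5,0.5,0.5,0.5,0.5,0.5,0.5]

```text
t: 10.25
tcp_pos: [0.623, 0.1489, 0.0351]
orientation: [3.141, -0.001, 0.005]
wrist_force: [0.1, 0.6, -0.8]
finger_gap: 0.622
```

Run:
```python
from h import *
goal(.622,.149,.035)
```

```text
t 10.25 slide [-0.001, -0.0001, 0.0001] rot [0.0008, -0.0035, -0.0009] F [0.1, 0.6, -0.8] gap 0.622 tcp [0.623, 0.1489, 0.0351] q [0.13, 0.52, 1.62, -0.0, 0.99, 0.13]
```

Emit:
carry_out:
  slide:
    - [0,0,0.0004]
    - [0,0,0.0008]
    - [0,0,0.001]
    - [0,0,0.0012]
    - [0,0,0.0012]
    - [0,0,0.0012]
    - [0,0,0.0012]
    - [0,0,0.0012]
    - [0,0,0.0012]
    - [0,0,0.0012]
  rot:
    - [0,0,0]
    - [0,0,0]
    - [0,0,0]
    - [0,0,0]
    - [0,0,0]
    - [0,0,0]
    - [0,0,0]
    - [0,0,0]
    - [0,0,0]
    - [0,0,0]
  fingers: [0.5,0.5,0.5,0.5,0.5,0.5,0.5,0.5,0.5,0.5]

```text
t: 11.25
tcp_pos: [0.6231, 0.1489, 0.035]
orientation: [3.141, -0.001, 0.006]
wrist_force: [-2.0, -1.0, 5.9]
finger_gap: 0.625
```

Emit:
carry_out:
  slide:
    - [0,0,0]
    - [0,0,0]
    - [0,0,0]
    - [0,0,0]
    - [0,0,0]
    - [0,0,0]
    - [0,0,0]
    - [0,0,0]
    - [0,0,0]
    - [0,0,0]
  rot:
    - [0,0,0]
    - [0,0,0]
    - [0,0,0]
    - [0,0,0]
    - [0,0,0]
    - [0,0,0]
    - [0,0,0]
    - [0,0,0]
    - [0,0,0]
    - [0,0,0]
  fingers: [0.9,0.9,0.9,0.9,0.9,0.9,0.9,0.9,0.9,0.9]

```text
t: 12.25
tcp_pos: [0.6231, 0.1489, 0.035]
orientation: [3.141, -0.001, 0.006]
wrist_force: [1.2, 0.3, -0.1]
finger_gap: 0.9
```

Emit:
carry_out:
  slide:
    - [0,0,-0.02]
    - [0,0,-0.06]
    - [0,0,-0.11]
    - [0,0,-0.14]
    - [0,0,-0.16]
    - [0,0,-0.165]
    - [0,0,-0.165]
    - [0,0,-0.165]
    - [0,0,-0.165]
    - [0,0,-0.165]
  rot:
    - [0,0,0]
    - [0,0,0]
    - [0,0,0]
    - [0,0,0]
    - [0,0,0]
    - [0,0,0]
    - [0,0,0]
    - [0,0,0]
    - [0,0,0]
    - [0,0,0]
  fingers: [1,1,1,1,1,1,1,1,1,1]

```text
t: 13.25
tcp_pos: [0.6218, 0.1489, 0.1984]
orientation: [3.141, -0.001, 0.002]
wrist_force: [-0.4, 0.4, -0.2]
finger_gap: 1.002
```

Run:
```python
from h import *
snap("wrist","w5.png")
goal(.463,-.13,.20)
```

```text
t 13.3 slide [-0.1587, 0.2791, -0.0013] rot [0.0009, -0.0019, -0.0009] F [0.6, -0.4, 0.5] gap 0.999 tcp [0.622, 0.1489, 0.1987] q [0.13, 0.39, 1.41, -0.0, 1.34, 0.13]
```

View pics/w5.png

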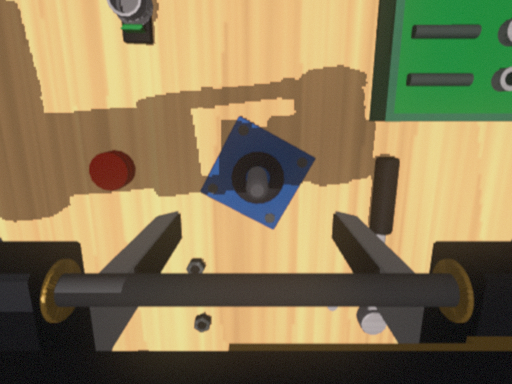

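The washer lies flat around the axle at (259,177). Next is the roller.

Emit:
carry_out:
  slide:
    - [-0.158,0.279,0]
    - [-0.158,0.279,0]
    - [-0.158,0.279,0]
    - [-0.158,0.279,0]
    - [-0.158,0.279,0]
    - [-0.158,0.279,0]
    - [-0.158,0.279,0]
    - [-0.158,0.279,0]
    - [-0.158,0.279,0]
    - [-0.158,0.279,0]
  rot:
    - [0,0,0]
    - [0,0,0]
    - [0,0,0]
    - [0,0,0]
    - [0,0,0]
    - [0,0,0]
    - [0,0,0]
    - [0,0,0]
    - [0,0,0]
    - [0,0,0]
  fingers: [1,1,1,1,1,1,1,1,1,1]

```text
t: 14.3
tcp_pos: [0.4643, -0.1291, 0.1986]
orientation: [3.141, -0.0, 0.003]
wrist_force: [0.3, 0.0, -0.4]
finger_gap: 1.0
```

Run:
```python
from h import *
c,im=snap("wrist","w6.png")
goal(.463,-.13,.026)
m=blobs(im,(3,170,80),(15,255,255),(200,120,120,120),100)
print(m[0])
ct=max(cv2.findContours(m[1],0,1)[0],key=cv2.contourArea)
P=np.array([ray(c,*p[0],.030)[:2] for p in ct]);print(cv2.minEnclosingCircle((P*1000).astype(np.float32)))
```

```text
t 14.35 slide [-0.0016, 0.001, 0.1726] rot [0.0004, -0.002, 0.0006] F [0.2, 0.3, 0.1] gap 1.002 tcp [0.4643, -0.1289, 0.1986] q [-0.42, 0.15, 1.74, 0.0, 1.24, -0.42]
[([225, 149, 58, 59, 1052], [253.7, 176.53])]
((461.9066162109375, -128.22561645507812), 32.49250411987305)
```

View pics/w6.png

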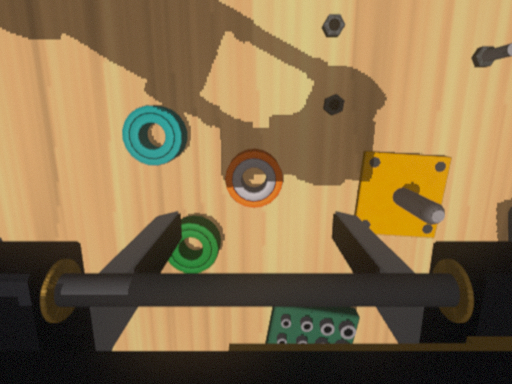

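Emit:
carry_out:
  slide:
    - [-0.0023,-0.001,0.05]
    - [-0.0023,-0.001,0.1]
    - [-0.0023,-0.001,0.13]
    - [-0.0023,-0.001,0.15]
    - [-0.0023,-0.001,0.165]
    - [-0.0023,-0.001,0.172]
    - [-0.0023,-0.001,0.172]
    - [-0.0023,-0.001,0.172]
    - [-0.0023,-0.001,0.172]
    - [-0.0023,-0.001,0.172]
  rot:
    - [0,0,0]
    - [0,0,0]
    - [0,0,0]
    - [0,0,0]
    - [0,0,0]
    - [0,0,0]
    - [0,0,0]
    - [0,0,0]
    - [0,0,0]
    - [0,0,0]
  fingers: [1,1,1,1,1,1,1,1,1,1]

```text
t: 15.35
tcp_pos: [0.463, -0.1282, 0.0274]
orientation: [3.14, 0.001, 0.006]
wrist_force: [-0.3, -0.4, 0.2]
finger_gap: 1.0
```

Emit:
carry_out:
  slide:
    - [0,0,0]
    - [0,0,0]
    - [0,0,0]
    - [0,0,0]
    - [0,0,0]
    - [0,0,0]
    - [0,0,0]
    - [0,0,0]
    - [0,0,0]
    - [0,0,0]
  rot:
    - [0,0,0]
    - [0,0,0]
    - [0,0,0]
    - [0,0,0]
    - [0,0,0]
    - [0,0,0]
    - [0,0,0]
    - [0,0,0]
    - [0,0,0]
    - [0,0,0]
  fingers: [0.5,0.5,0.5,0.5,0.5,0.5,0.5,0.5,0.5,0.5]
  squeeze: 18

```text
t: 16.35
tcp_pos: [0.4627, -0.1282, 0.0274]
orientation: [3.14, 0.001, 0.005]
wrist_force: [-2.3, 0.3, 4.1]
finger_gap: 0.665
```

Emit:
carry_out:
  slide:
    - [0,0,-0.03]
    - [0,0,-0.07]
    - [0,0,-0.115]
    - [0,0,-0.124]
    - [0,0,-0.124]
    - [0,0,-0.124]
    - [0,0,-0.124]
    - [0,0,-0.124]
    - [0,0,-0.124]
    - [0,0,-0.124]
  rot:
    - [0,0,0]
    - [0,0,0]
    - [0,0,0]
    - [0,0,0]
    - [0,0,0]
    - [0,0,0]
    - [0,0,0]
    - [0,0,0]
    - [0,0,0]
    - [0,0,0]
  fingers: [0.5,0.5,0.5,0.5,0.5,0.5,0.5,0.5,0.5,0.5]

```text
t: 17.35
tcp_pos: [0.4621, -0.1279, 0.1507]
orientation: [3.141, 0.001, 0.003]
wrist_force: [0.1, 0.2, -1.6]
finger_gap: 0.667
```

Run:
```python
from h import *
c,im=snap("wrist","w7.png"); s=sense()
goal(.622,.149,.15)
print(ray(c,256.5,229,.1545)-s["tcp_pos"])
```

```text
t 17.4 slide [0.16, -0.2768, 0.0011] rot [0.0008, -0.0023, 0.0008] F [0.6, 0.6, -1.8] gap 0.661 tcp [0.4622, -0.128, 0.1509] q [-0.42, 0.19, 1.82, 0.0, 1.12, -0.42]
[-1.73489263e-05  8.22026515e-03  3.55215318e-03]
```

View pics/w7.png

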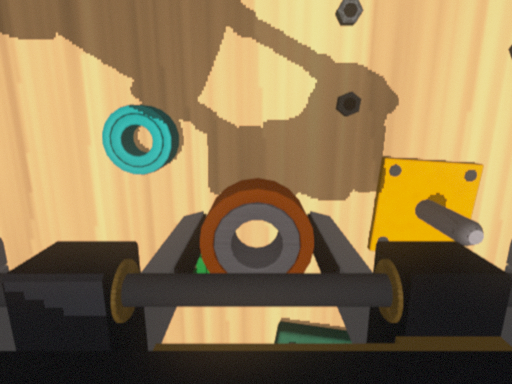

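Emit:
carry_out:
  slide:
    - [0.16,-0.277,0]
    - [0.16,-0.277,0]
    - [0.16,-0.277,0]
    - [0.16,-0.277,0]
    - [0.16,-0.277,0]
    - [0.16,-0.277,0]
    - [0.16,-0.277,0]
    - [0.16,-0.277,0]
    - [0.16,-0.277,0]
    - [0.16,-0.277,0]
  rot:
    - [0,0,0]
    - [0,0,0]
    - [0,0,0]
    - [0,0,0]
    - [0,0,0]
    - [0,0,0]
    - [0,0,0]
    - [0,0,0]
    - [0,0,0]
    - [0,0,0]
  fingers: [0.5,0.5,0.5,0.5,0.5,0.5,0.5,0.5,0.5,0.5]

```text
t: 18.4
tcp_pos: [0.6212, 0.1479, 0.1509]
orientation: [3.14, -0.0, 0.002]
wrist_force: [-1.2, -0.4, -1.0]
finger_gap: 0.666
```

Run:
```python
from h import *
goal(.6222,.149,.0475)
snap("wrist","w8.png")
```

```text
t 18.4 slide [0.0009, -0.0012, 0.1034] rot [0.0015, -0.0012, -0.0001] F [-1.2, -0.4, -1.0] gap 0.666 tcp [0.6212, 0.1479, 0.1509] q [0.13, 0.42, 1.48, -0.0, 1.24, 0.13]
```

View pics/w8.png

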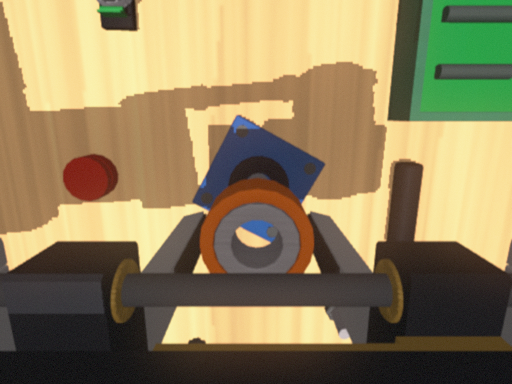

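Emit:
carry_out:
  slide:
    - [0.0008,-0.0012,0.005]
    - [0.0008,-0.0012,0.02]
    - [0.0008,-0.0012,0.035]
    - [0.0008,-0.0012,0.045]
    - [0.0008,-0.0012,0.055]
    - [0.0008,-0.0012,0.065]
    - [0.0008,-0.0012,0.075]
    - [0.0008,-0.0012,0.085]
    - [0.0008,-0.0012,0.092]
    - [0.0008,-0.0012,0.092]
  rot:
    - [0,0,0]
    - [0,0,0]
    - [0,0,0]
    - [0,0,0]
    - [0,0,0]
    - [0,0,0]
    - [0,0,0]
    - [0,0,0]
    - [0,0,0]
    - [0,0,0]
  fingers: [0.5,0.5,0.5,0.5,0.5,0.5,0.5,0.5,0.5,0.5]

```text
t: 19.45
tcp_pos: [0.6214, 0.1488, 0.0578]
orientation: [3.14, -0.001, -0.001]
wrist_force: [-0.4, 0.1, -0.8]
finger_gap: 0.666
```

Run:
```python
from h import *
goal(.6222,.149,.0475)
```

```text
t 19.45 slide [0.0008, -0.0002, 0.0103] rot [0.0017, 0.0008, -0.0005] F [-0.4, 0.1, -0.8] gap 0.666 tcp [0.6214, 0.1488, 0.0578] q [0.13, 0.5, 1.6, -0.0, 1.05, 0.13]
```

Emit:
carry_out:
  slide:
    - [0.0005,0,0.003]
    - [0.0005,0,0.005]
    - [0.0005,0,0.007]
    - [0.0005,0,0.0085]
    - [0.0005,0,0.0095]
    - [0.0005,0,0.0102]
    - [0.0005,0,0.0107]
    - [0.0005,0,0.0112]
    - [0.0005,0,0.0112]
    - [0.0005,0,0.0112]
  rot:
    - [0,0,0]
    - [0,0,0]
    - [0,0,0]
    - [0,0,0]
    - [0,0,0]
    - [0,0,0]
    - [0,0,0]
    - [0,0,0]
    - [0,0,0]
    - [0,0,0]
  fingers: [0.5,0.5,0.5,0.5,0.5,0.5,0.5,0.5,0.5,0.5]

```text
t: 20.45
tcp_pos: [0.6219, 0.1487, 0.0475]
orientation: [3.14, -0.001, -0.0]
wrist_force: [-2.4, -0.8, 5.9]
finger_gap: 0.669
```

Firm contact at the expected height (TCP 0.0475). Now I'll release it.

Emit:
carry_out:
  slide:
    - [0,0,0]
    - [0,0,0]
    - [0,0,0]
    - [0,0,0]
    - [0,0,0]
    - [0,0,0]
    - [0,0,0]
    - [0,0,0]
    - [0,0,0]
    - [0,0,0]
  rot:
    - [0,0,0]
    - [0,0,0]
    - [0,0,0]
    - [0,0,0]
    - [0,0,0]
    - [0,0,0]
    - [0,0,0]
    - [0,0,0]
    - [0,0,0]
    - [0,0,0]
  fingers: [0.95,0.95,0.95,0.95,0.95,0.95,0.95,0.95,0.95,0.95]

```text
t: 21.45
tcp_pos: [0.6219, 0.1488, 0.0475]
orientation: [3.14, -0.001, -0.0]
wrist_force: [-0.0, 0.0, 0.7]
finger_gap: 0.951
```

Emit:
carry_out:
  slide:
    - [0,0,-0.02]
    - [0,0,-0.06]
    - [0,0,-0.11]
    - [0,0,-0.14]
    - [0,0,-0.153]
    - [0,0,-0.153]
    - [0,0,-0.153]
    - [0,0,-0.153]
    - [0,0,-0.153]
    - [0,0,-0.153]
  rot:
    - [0,0,0]
    - [0,0,0]
    - [0,0,0]
    - [0,0,0]
    - [0,0,0]
    - [0,0,0]
    - [0,0,0]
    - [0,0,0]
    - [0,0,0]
    - [0,0,0]
  fingers: [1,1,1,1,1,1,1,1,1,1]

```text
t: 22.45
tcp_pos: [0.6214, 0.1489, 0.199]
orientation: [3.14, -0.001, -0.004]
wrist_force: [-0.1, -0.2, 0.0]
finger_gap: 1.0
```

Run:
```python
from h import *
snap("wrist","w9.png")
goal(.498,.392,.20)
```

```text
t 22.5 slide [-0.1237, -0.243, -0.0008] rot [0.0019, 0.002, -0.0005] F [1.2, 0.4, -0.1] gap 1.001 tcp [0.6216, 0.149, 0.1994] q [0.13, 0.39, 1.4, -0.0, 1.35, 0.13]
```

View pics/w9.png

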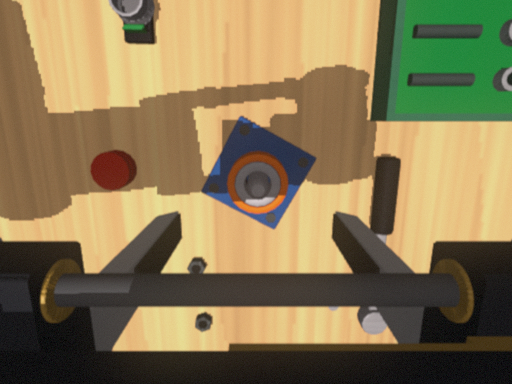

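The roller sits centred on the axle at (258,183). Next is the brass sleeve.

Emit:
carry_out:
  slide:
    - [-0.124,-0.243,0]
    - [-0.124,-0.243,0]
    - [-0.124,-0.243,0]
    - [-0.124,-0.243,0]
    - [-0.124,-0.243,0]
    - [-0.124,-0.243,0]
    - [-0.124,-0.243,0]
    - [-0.124,-0.243,0]
    - [-0.124,-0.243,0]
    - [-0.124,-0.243,0]
  rot:
    - [0,0,0]
    - [0,0,0]
    - [0,0,0]
    - [0,0,0]
    - [0,0,0]
    - [0,0,0]
    - [0,0,0]
    - [0,0,0]
    - [0,0,0]
    - [0,0,0]
  fingers: [1,1,1,1,1,1,1,1,1,1]

```text
t: 23.5
tcp_pos: [0.4985, 0.3907, 0.1991]
orientation: [3.139, -0.004, -0.003]
wrist_force: [-1.0, -0.0, -1.3]
finger_gap: 0.999
```

Run:
```python
from h import *
c,im=snap("wrist","w10.png"); np.save("c10.npy",c)
goal(.498,.392,.047)
cv2.imwrite("pics/w10c.png",cv2.resize(im[100:280,180:340,::-1],None,fx=3.3,fy=3.3,interpolation=cv2.INTER_CUBIC))
```

```text
t 23.55 slide [-0.0002, -0.0016, 0.1521] rot [0.0022, 0.002, -0.0025] F [-0.3, -0.9, 0.4] gap 1.003 tcp [0.4985, 0.3908, 0.1991] q [0.56, 0.38, 1.42, -0.0, 1.35, 0.56]
```

View pics/w10.png

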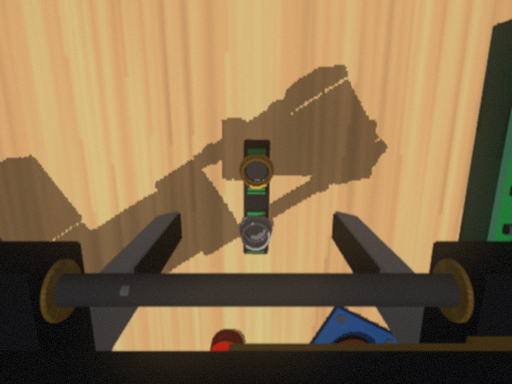

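View pics/w10c.png

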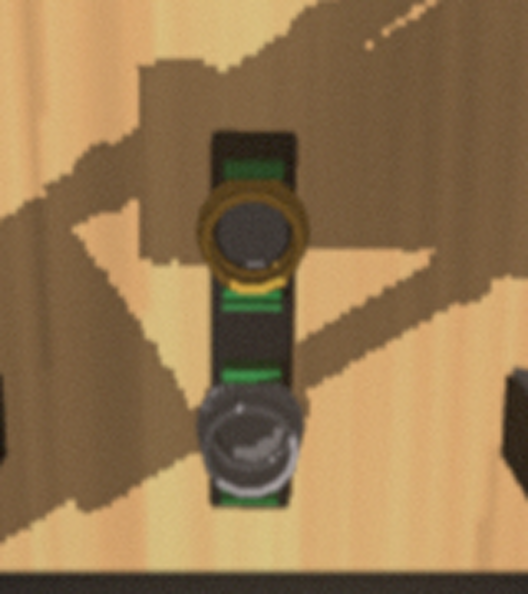

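Run:
```python
from h import *
c=np.load("c10.npy",allow_pickle=True).item()
print(ray(c,256.3,170.3,.036),ray(c,256.4,171.3,.012),ray(c,257.0,140,.01),ray(c,255.5,253,.01))
print(proj(c,[.498,.392,.036]),proj(c,[.498,.392,.01]))
```

```text
[0.49823322 0.40126825 0.036     ] [0.49829011 0.39585289 0.012     ] [0.49903546 0.43132505 0.01      ] [0.49696964 0.2932417  0.01      ]
[256.10114452 178.80267883] [256.15906807 174.27163042]
```

Run:
```python
from h import *
c=np.load("c10.npy",allow_pickle=True).item()
im=cv2.imread("pics/w10.png")
out=[]
for y in (.3925,.395,.398):
    b=cv2.resize(im[100:280,190:320],None,fx=2,fy=3.3*0+2,interpolation=cv2.INTER_CUBIC)
    f=6; b=cv2.resize(im[130:200,235:278],None,fx=f,fy=f,interpolation=cv2.INTER_CUBIC)
    for r,z,col in ((.014,.036,(0,0,255)),(.017,.036,(0,255,255)),(.020,.010,(255,0,255))):
        a=np.linspace(0,2*np.pi,60); P=np.array([proj(c,[.4983+r*np.cos(t),y+r*np.sin(t),z]) for t in a])
        P=((P-[235,130]+.5)*f).astype(np.int32); cv2.polylines(b,[P],True,col,1)
    out.append(b)
cv2.imwrite("pics/w10d.png",np.hstack(out))
```

```text
(no output)
```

View pics/w10d.png

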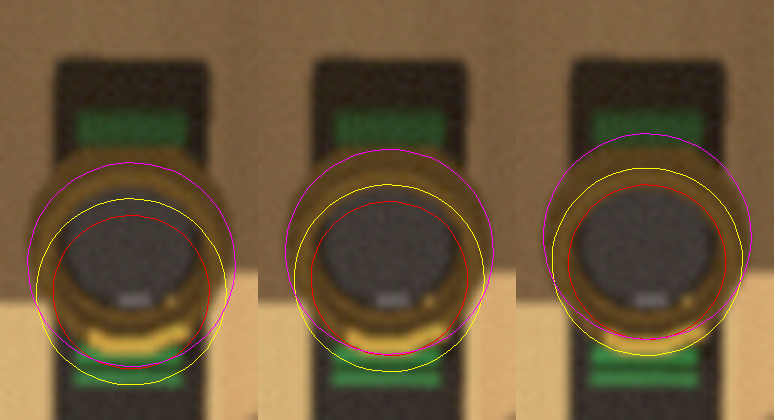

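Run:
```python
from h import *
im=cv2.imread("pics/top0.png"); c=calibration("top")
f=11; x0,y0=58,178
out=[]
for y in (.389,.393,.396):
    b=cv2.resize(im[y0:y0+35,x0:x0+72],None,fx=f,fy=f/2*1.0,interpolation=cv2.INTER_CUBIC)
    for yy in (y,y-.072):
      for r,z,col in ((.014,.036,(0,0,255)),(.017,.036,(0,255,255)),(.020,.010,(255,0,255))):
        a=np.linspace(0,2*np.pi,60); P=np.array([proj(c,[.4975+r*np.cos(t),yy+r*np.sin(t),z]) for t in a])
        P=((P-[x0,y0]+.5)*[f,f/2]).astype(np.int32); cv2.polylines(b,[P],True,col,1)
    q=np.array([proj(c,[.4975+sx*.015,y-.036+sy*.07,.01]) for sx,sy in((1,1),(1,-1),(-1,-1),(-1,1))])
    cv2.polylines(b,[((q-[x0,y0]+.5)*[f,f/2]).astype(np.int32)],True,(255,255,255),1)
    out.append(b)
cv2.imwrite("pics/t10.png",np.vstack(out))
```

```text
(no output)
```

View pics/t10.png

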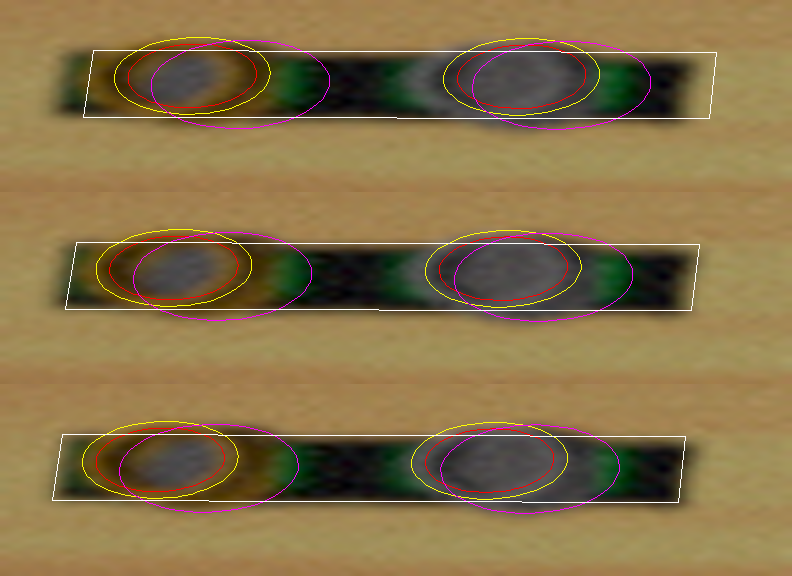

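Emit:
carry_out:
  slide:
    - [0,-0.006,0.04]
    - [0,-0.006,0.08]
    - [0,-0.006,0.1]
    - [0,-0.006,0.1]
    - [0,-0.006,0.1]
    - [0,-0.006,0.1]
    - [0,-0.006,0.1]
    - [0,-0.006,0.1]
    - [0,-0.006,0.1]
    - [0,-0.006,0.1]
  rot:
    - [0.002,0.002,0]
    - [0.002,0.002,0]
    - [0.002,0.002,0]
    - [0.002,0.002,0]
    - [0.002,0.002,0]
    - [0.002,0.002,0]
    - [0.002,0.002,0]
    - [0.002,0.002,0]
    - [0.002,0.002,0]
    - [0.002,0.002,0]
  fingers: [0.8,0.8,0.8,0.8,0.8,0.8,0.8,0.8,0.8,0.8]

```text
t: 24.55
tcp_pos: [0.4984, 0.3967, 0.0996]
orientation: [-3.141, 0.004, -0.001]
wrist_force: [0.2, 0.4, 0.5]
finger_gap: 0.799
```

Run:
```python
from h import *
c,im=snap("wrist","w11.png"); np.save("c11.npy",c)
goal(.4983,.3968,.046)
im=im[:,:,::-1].copy()
f=4;x0,y0=210,150
b0=cv2.resize(im[y0:y0+120,x0:x0+95],None,fx=f,fy=f,interpolation=cv2.INTER_CUBIC)
b=b0.copy()
for r,z,col in ((.014,.036,(0,0,255)),(.017,.036,(0,255,255)),(.020,.010,(255,0,255))):
        a=np.linspace(0,2*np.pi,60); P=np.array([proj(c,[.4983+r*np.cos(t),.3968+r*np.sin(t),z]) for t in a])
        P=((P-[x0,y0]+.5)*f).astype(np.int32); cv2.polylines(b,[P],True,col,1)
cv2.imwrite("pics/w11d.png",np.hstack([b0,b]))
```

```text
t 24.6 slide [-0.0001, -0.0001, 0.0534] rot [-0.0, -0.0003, -0.0023] F [-0.7, -0.5, 0.1] gap 0.802 tcp [0.4983, 0.3967, 0.0994] q [0.56, 0.46, 1.55, -0.0, 1.13, 0.57]
```

View pics/w11d.png

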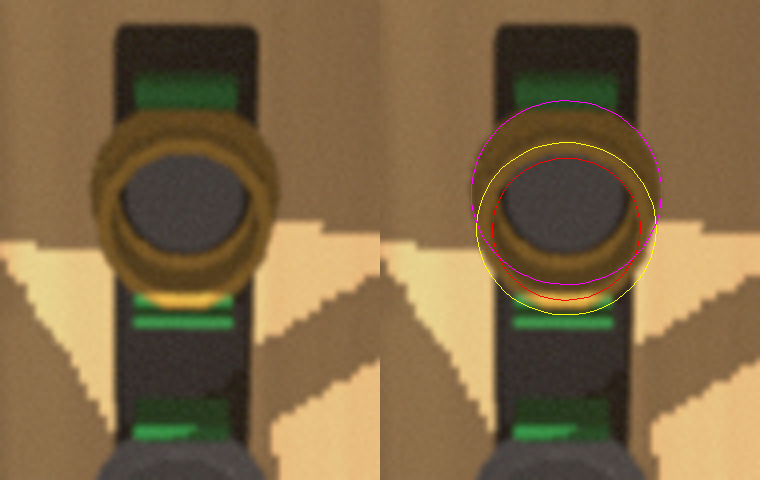

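Emit:
carry_out:
  slide:
    - [0,0,0.02]
    - [0,0,0.035]
    - [0,0,0.045]
    - [0,0,0.05]
    - [0,0,0.053]
    - [0,0,0.053]
    - [0,0,0.053]
    - [0,0,0.053]
    - [0,0,0.053]
    - [0,0,0.053]
  rot:
    - [0,0,-0.002]
    - [0,0,-0.002]
    - [0,0,-0.002]
    - [0,0,-0.002]
    - [0,0,-0.002]
    - [0,0,-0.002]
    - [0,0,-0.002]
    - [0,0,-0.002]
    - [0,0,-0.002]
    - [0,0,-0.002]
  fingers: [0.8,0.8,0.8,0.8,0.8,0.8,0.8,0.8,0.8,0.8]

```text
t: 25.6
tcp_pos: [0.4985, 0.3968, 0.0467]
orientation: [-3.141, 0.0, -0.001]
wrist_force: [0.2, -0.3, 0.1]
finger_gap: 0.801
```

Emit:
carry_out:
  slide:
    - [0,0,0]
    - [0,0,0]
    - [0,0,0]
    - [0,0,0]
    - [0,0,0]
    - [0,0,0]
    - [0,0,0]
    - [0,0,0]
    - [0,0,0]
    - [0,0,0]
  rot:
    - [0,0,0]
    - [0,0,0]
    - [0,0,0]
    - [0,0,0]
    - [0,0,0]
    - [0,0,0]
    - [0,0,0]
    - [0,0,0]
    - [0,0,0]
    - [0,0,0]
  fingers: [0.2,0.2,0.2,0.2,0.2,0.2,0.2,0.2,0.2,0.2]
  squeeze: 22

```text
t: 26.6
tcp_pos: [0.498, 0.3967, 0.0467]
orientation: [-3.141, 0.001, 0.0]
wrist_force: [-2.8, 0.7, 0.6]
finger_gap: 0.353
```

Run:
```python
from h import *
goal(.4983,.3968,.046)
```

```text
t 26.6 slide [0.0003, -0.0001, 0.0007] rot [-0.0002, 0.0001, -0.0004] F [-2.8, 0.7, 0.6] gap 0.353 tcp [0.498, 0.3967, 0.0467] q [0.56, 0.51, 1.62, 0.0, 1.02, 0.56]
```

Emit:
carry_out:
  slide:
    - [0,0,-0.002]
    - [0,0,-0.004]
    - [0,0,-0.006]
    - [0,0,-0.008]
    - [0,0,-0.01]
    - [0,0,-0.012]
    - [0,0,-0.015]
    - [0,0,-0.02]
    - [0,0,-0.025]
    - [0,0,-0.03]
  rot:
    - [0,0,0]
    - [0,0,0]
    - [0,0,0]
    - [0,0,0]
    - [0,0,0]
    - [0,0,0]
    - [0,0,0]
    - [0,0,0]
    - [0,0,0]
    - [0,0,0]
  fingers: [0.2,0.2,0.2,0.2,0.2,0.2,0.2,0.2,0.2,0.2]

```text
t: 27.6
tcp_pos: [0.4982, 0.3968, 0.0774]
orientation: [-3.141, 0.001, -0.001]
wrist_force: [-0.7, 0.9, -0.8]
finger_gap: 0.356
```

Emit:
carry_out:
  slide:
    - [0,0,-0.04]
    - [0,0,-0.08]
    - [0,0,-0.1]
    - [0,0,-0.1]
    - [0,0,-0.1]
    - [0,0,-0.1]
    - [0,0,-0.1]
    - [0,0,-0.1]
    - [0,0,-0.1]
    - [0,0,-0.1]
  rot:
    - [0,0,0]
    - [0,0,0]
    - [0,0,0]
    - [0,0,0]
    - [0,0,0]
    - [0,0,0]
    - [0,0,0]
    - [0,0,0]
    - [0,0,0]
    - [0,0,0]
  fingers: [0.2,0.2,0.2,0.2,0.2,0.2,0.2,0.2,0.2,0.2]

```text
t: 28.6
tcp_pos: [0.498, 0.3967, 0.177]
orientation: [-3.142, 0.001, 0.0]
wrist_force: [-1.0, -0.3, 0.0]
finger_gap: 0.353
```

Run:
```python
from h import *
c,im=snap("wrist","w12.png"); s=sense(); np.save("c12.npy",c)
goal(.622,.149,.175)
im=im[:,:,::-1].copy()
f=3;x0,y0=190,170
b0=cv2.resize(im[y0:y0+120,x0:x0+130],None,fx=f,fy=f,interpolation=cv2.INTER_CUBIC)
b=b0.copy(); T=s["tcp_pos"]; u=T[2]-.0367
for r,z,col in ((.014,.026,(0,0,255)),(.017,.026,(0,255,255)),(.020,.0,(255,0,255))):
        a=np.linspace(0,2*np.pi,60); P=np.array([proj(c,[T[0]+r*np.cos(t),T[1]+r*np.sin(t),u+z]) for t in a])
        P=((P-[x0,y0]+.5)*f).astype(np.int32); cv2.polylines(b,[P],True,col,1)
cv2.imwrite("pics/w12d.png",np.hstack([b0,b]))
```

```text
t 28.65 slide [0.124, 0.2477, 0.0021] rot [-0.0003, -0.0, -0.0004] F [0.5, -0.5, 0.1] gap 0.352 tcp [0.4981, 0.3967, 0.1771] q [0.56, 0.4, 1.45, 0.0, 1.3, 0.56]
```

View pics/w12.png

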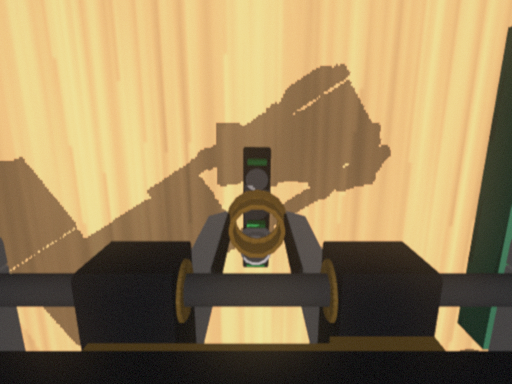

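View pics/w12d.png

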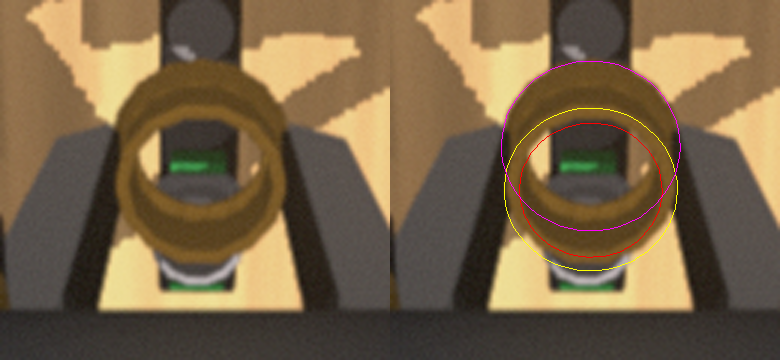

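Emit:
carry_out:
  slide:
    - [0.124,0.248,0]
    - [0.124,0.248,0]
    - [0.124,0.248,0]
    - [0.124,0.248,0]
    - [0.124,0.248,0]
    - [0.124,0.248,0]
    - [0.124,0.248,0]
    - [0.124,0.248,0]
    - [0.124,0.248,0]
    - [0.124,0.248,0]
  rot:
    - [0,0,0]
    - [0,0,0]
    - [0,0,0]
    - [0,0,0]
    - [0,0,0]
    - [0,0,0]
    - [0,0,0]
    - [0,0,0]
    - [0,0,0]
    - [0,0,0]
  fingers: [0.2,0.2,0.2,0.2,0.2,0.2,0.2,0.2,0.2,0.2]

```text
t: 29.65
tcp_pos: [0.6213, 0.1502, 0.1772]
orientation: [-3.141, -0.002, 0.0]
wrist_force: [-0.3, 0.6, -0.9]
finger_gap: 0.35
```

Run:
```python
from h import *
goal(.6222,.149,.0867)
snap("wrist","w13.png")
```

```text
t 29.65 slide [0.0009, 0.0012, 0.0905] rot [-0.0007, 0.0002, 0.0015] F [-0.3, 0.6, -0.9] gap 0.35 tcp [0.6213, 0.1502, 0.1772] q [0.13, 0.4, 1.44, 0.0, 1.3, 0.13]
```

View pics/w13.png

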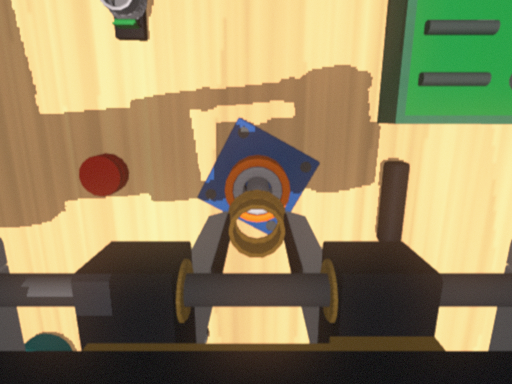

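Emit:
carry_out:
  slide:
    - [0.0009,0.0012,0.01]
    - [0.0009,0.0012,0.02]
    - [0.0009,0.0012,0.03]
    - [0.0009,0.0012,0.04]
    - [0.0009,0.0012,0.05]
    - [0.0009,0.0012,0.058]
    - [0.0009,0.0012,0.066]
    - [0.0009,0.0012,0.074]
    - [0.0009,0.0012,0.08]
    - [0.0009,0.0012,0.08]
  rot:
    - [0,0,0]
    - [0,0,0]
    - [0,0,0]
    - [0,0,0]
    - [0,0,0]
    - [0,0,0]
    - [0,0,0]
    - [0,0,0]
    - [0,0,0]
    - [0,0,0]
  fingers: [0.2,0.2,0.2,0.2,0.2,0.2,0.2,0.2,0.2,0.2]

```text
t: 30.7
tcp_pos: [0.6217, 0.1488, 0.0961]
orientation: [-3.141, -0.002, 0.003]
wrist_force: [0.2, -0.1, -0.8]
finger_gap: 0.353
```

Run:
```python
from h import *
goal(.6222,.149,.0867)
```

```text
t 30.7 slide [0.0006, -0.0002, 0.0094] rot [-0.0003, 0.0019, 0.0015] F [0.2, -0.1, -0.8] gap 0.353 tcp [0.6217, 0.1488, 0.0961] q [0.13, 0.46, 1.55, 0.0, 1.13, 0.12]
```

Emit:
carry_out:
  slide:
    - [0.0003,0,0.002]
    - [0.0003,0,0.004]
    - [0.0003,0,0.006]
    - [0.0003,0,0.0075]
    - [0.0003,0,0.0085]
    - [0.0003,0,0.0092]
    - [0.0003,0,0.0097]
    - [0.0003,0,0.0102]
    - [0.0003,0,0.0102]
    - [0.0003,0,0.0102]
  rot:
    - [0,0,0]
    - [0,0,0]
    - [0,0,0]
    - [0,0,0]
    - [0,0,0]
    - [0,0,0]
    - [0,0,0]
    - [0,0,0]
    - [0,0,0]
    - [0,0,0]
  fingers: [0.2,0.2,0.2,0.2,0.2,0.2,0.2,0.2,0.2,0.2]

```text
t: 31.7
tcp_pos: [0.622, 0.1488, 0.0867]
orientation: [-3.141, -0.002, 0.002]
wrist_force: [-2.1, -0.6, 5.7]
finger_gap: 0.349
```

Contact at exactly the expected height. I'll open, then retreat.

Emit:
carry_out:
  slide:
    - [0,0,0]
    - [0,0,0]
    - [0,0,0]
    - [0,0,0]
    - [0,0,0]
    - [0,0,0]
    - [0,0,0]
    - [0,0,0]
    - [0,0,0]
    - [0,0,0]
  rot:
    - [0,0,0]
    - [0,0,0]
    - [0,0,0]
    - [0,0,0]
    - [0,0,0]
    - [0,0,0]
    - [0,0,0]
    - [0,0,0]
    - [0,0,0]
    - [0,0,0]
  fingers: [0.7,0.7,0.7,0.7,0.7,0.7,0.7,0.7,0.7,0.7]

```text
t: 32.7
tcp_pos: [0.622, 0.1489, 0.0867]
orientation: [-3.141, -0.002, 0.002]
wrist_force: [-0.5, -0.6, 0.1]
finger_gap: 0.701
```

Emit:
carry_out:
  slide:
    - [0,0,-0.02]
    - [0,0,-0.06]
    - [0,0,-0.1]
    - [0,0,-0.113]
    - [0,0,-0.113]
    - [0,0,-0.113]
    - [0,0,-0.113]
    - [0,0,-0.113]
    - [0,0,-0.113]
    - [0,0,-0.113]
  rot:
    - [0,0,0]
    - [0,0,0]
    - [0,0,0]
    - [0,0,0]
    - [0,0,0]
    - [0,0,0]
    - [0,0,0]
    - [0,0,0]
    - [0,0,0]
    - [0,0,0]
  fingers: [0.8,0.8,0.8,0.8,0.8,0.8,0.8,0.8,0.8,0.8]

```text
t: 33.7
tcp_pos: [0.6219, 0.1488, 0.1989]
orientation: [-3.141, -0.002, 0.004]
wrist_force: [-0.5, 0.6, -0.2]
finger_gap: 0.799
```

Run:
```python
from h import *
snap("wrist","w14.png")
goal(.4575,.1555,.20)
```

```text
t 33.75 slide [-0.1645, -0.007, -0.0005] rot [-0.0003, 0.0022, 0.0015] F [0.6, 0.6, 0.2] gap 0.799 tcp [0.622, 0.1488, 0.1992] q [0.13, 0.39, 1.4, 0.0, 1.35, 0.12]
```

View pics/w14.png

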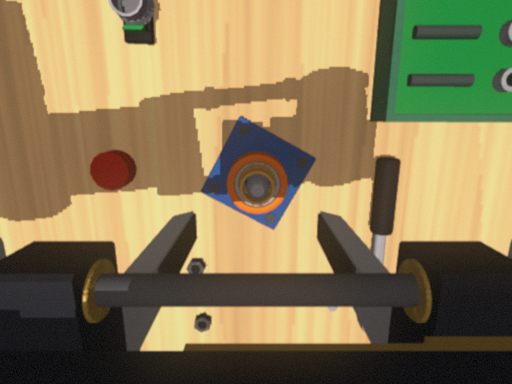

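The brass sleeve sits on the roller at (258,183). Next is the cap.

Emit:
carry_out:
  slide:
    - [-0.164,-0.007,0]
    - [-0.164,-0.007,0]
    - [-0.164,-0.007,0]
    - [-0.164,-0.007,0]
    - [-0.164,-0.007,0]
    - [-0.164,-0.007,0]
    - [-0.164,-0.007,0]
    - [-0.164,-0.007,0]
    - [-0.164,-0.007,0]
    - [-0.164,-0.007,0]
  rot:
    - [0,0.002,0]
    - [0,0.002,0]
    - [0,0.002,0]
    - [0,0.002,0]
    - [0,0.002,0]
    - [0,0.002,0]
    - [0,0.002,0]
    - [0,0.002,0]
    - [0,0.002,0]
    - [0,0.002,0]
  fingers: [1,1,1,1,1,1,1,1,1,1]

```text
t: 34.75
tcp_pos: [0.4586, 0.1554, 0.1992]
orientation: [-3.141, -0.002, 0.001]
wrist_force: [0.0, 0.1, 0.0]
finger_gap: 0.999
```

Run:
```python
from h import *
c,im=snap("wrist","w15.png")
goal(.4575,.1555,.026)
T=None
m=blobs(im,(0,150,40),(6,255,255),(215,120,90,100),100)
print(m[0])
im=im[:,:,::-1].copy()
f=5;x0,y0=215,130
b0=cv2.resize(im[y0:y0+80,x0:x0+78],None,fx=f,fy=f,interpolation=cv2.INTER_CUBIC)
b=b0.copy()
for r,z,col in ((.022,.024,(255,255,0)),(.022,.0,(255,0,255))):
        a=np.linspace(0,2*np.pi,60); P=np.array([proj(c,[.4575+r*np.cos(t),.1555+r*np.sin(t),z]) for t in a])
        P=((P-[x0,y0]+.5)*f).astype(np.int32); cv2.polylines(b,[P],True,col,1)
cv2.imwrite("pics/w15d.png",np.hstack([b0,b]))
```

```text
t 34.8 slide [-0.0008, 0.0, 0.1732] rot [-0.0002, 0.0006, 0.0013] F [0.2, 0.5, -0.6] gap 0.996 tcp [0.4584, 0.1555, 0.1992] q [0.18, 0.16, 1.74, 0.0, 1.25, 0.18]
[([237, 157, 38, 38, 1042], [255.38, 175.36])]
```

View pics/w15d.png

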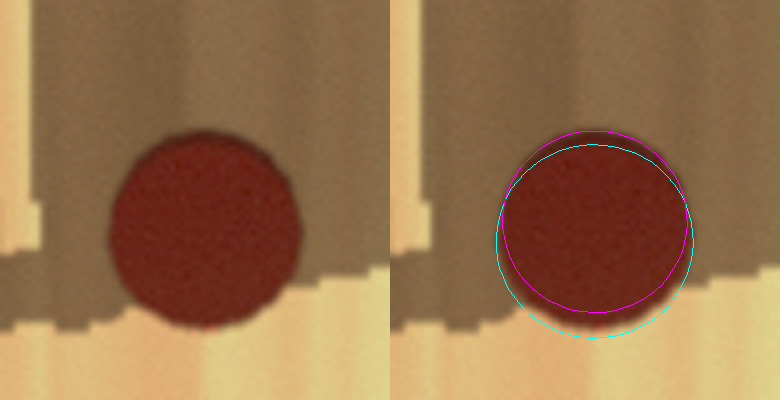

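Emit:
carry_out:
  slide:
    - [-0.0009,-0.0008,0.05]
    - [-0.0009,-0.0008,0.1]
    - [-0.0009,-0.0008,0.13]
    - [-0.0009,-0.0008,0.15]
    - [-0.0009,-0.0008,0.165]
    - [-0.0009,-0.0008,0.172]
    - [-0.0009,-0.0008,0.172]
    - [-0.0009,-0.0008,0.172]
    - [-0.0009,-0.0008,0.172]
    - [-0.0009,-0.0008,0.172]
  rot:
    - [0,0,0]
    - [0,0,0]
    - [0,0,0]
    - [0,0,0]
    - [0,0,0]
    - [0,0,0]
    - [0,0,0]
    - [0,0,0]
    - [0,0,0]
    - [0,0,0]
  fingers: [0.9,0.9,0.9,0.9,0.9,0.9,0.9,0.9,0.9,0.9]

```text
t: 35.8
tcp_pos: [0.4581, 0.1564, 0.0281]
orientation: [-3.141, -0.002, -0.002]
wrist_force: [-0.6, -0.4, 0.1]
finger_gap: 0.901
```

Emit:
carry_out:
  slide:
    - [0,0,0]
    - [0,0,0]
    - [0,0,0]
    - [0,0,0]
    - [0,0,0]
    - [0,0,0]
    - [0,0,0]
    - [0,0,0]
    - [0,0,0]
    - [0,0,0]
  rot:
    - [0,0,0]
    - [0,0,0]
    - [0,0,0]
    - [0,0,0]
    - [0,0,0]
    - [0,0,0]
    - [0,0,0]
    - [0,0,0]
    - [0,0,0]
    - [0,0,0]
  fingers: [0.3,0.3,0.3,0.3,0.3,0.3,0.3,0.3,0.3,0.3]
  squeeze: 15

```text
t: 36.8
tcp_pos: [0.458, 0.1564, 0.028]
orientation: [-3.141, -0.002, -0.002]
wrist_force: [-0.4, -0.5, -0.2]
finger_gap: 0.462
```

Emit:
carry_out:
  slide:
    - [0,0,-0.03]
    - [0,0,-0.07]
    - [0,0,-0.115]
    - [0,0,-0.14]
    - [0,0,-0.14]
    - [0,0,-0.14]
    - [0,0,-0.14]
    - [0,0,-0.14]
    - [0,0,-0.14]
    - [0,0,-0.14]
  rot:
    - [0,0,0]
    - [0,0,0]
    - [0,0,0]
    - [0,0,0]
    - [0,0,0]
    - [0,0,0]
    - [0,0,0]
    - [0,0,0]
    - [0,0,0]
    - [0,0,0]
  fingers: [0.3,0.3,0.3,0.3,0.3,0.3,0.3,0.3,0.3,0.3]

```text
t: 37.8
tcp_pos: [0.4575, 0.1563, 0.1672]
orientation: [-3.141, -0.002, 0.001]
wrist_force: [-0.3, -0.8, 0.1]
finger_gap: 0.462
```

Run:
```python
from h import *
snap("wrist","w16.png")
goal(.622,.149,.166)
```

```text
t 37.85 slide [0.1644, 0.0075, 0.0014] rot [-0.0003, 0.0001, 0.0012] F [0.3, 0.0, -0.6] gap 0.463 tcp [0.4576, 0.1563, 0.1674] q [0.18, 0.18, 1.79, 0.0, 1.17, 0.18]
```

View pics/w16.png

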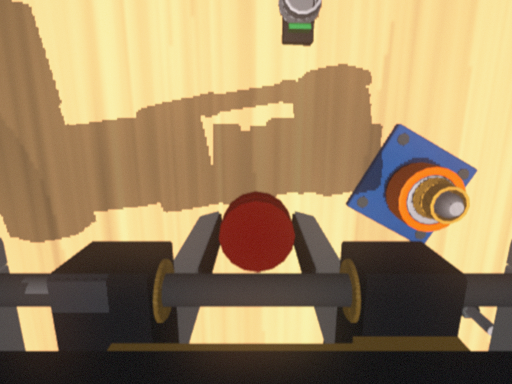

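Emit:
carry_out:
  slide:
    - [0.164,0.0075,0]
    - [0.1644,0.0075,0]
    - [0.1644,0.0075,0]
    - [0.1644,0.0075,0]
    - [0.1644,0.0075,0]
    - [0.1644,0.0075,0]
    - [0.1644,0.0075,0]
    - [0.1644,0.0075,0]
    - [0.1644,0.0075,0]
    - [0.1644,0.0075,0]
  rot:
    - [0,0,0]
    - [0,0,0]
    - [0,0,0]
    - [0,0,0]
    - [0,0,0]
    - [0,0,0]
    - [0,0,0]
    - [0,0,0]
    - [0,0,0]
    - [0,0,0]
  fingers: [0.3,0.3,0.3,0.3,0.3,0.3,0.3,0.3,0.3,0.3]

```text
t: 38.85
tcp_pos: [0.6215, 0.1492, 0.1679]
orientation: [-3.141, -0.002, -0.001]
wrist_force: [0.2, 0.6, -0.6]
finger_gap: 0.462
```

Run:
```python
from h import *
goal(.6222,.149,.104)
```

```text
t 38.85 slide [0.0007, 0.0002, 0.0639] rot [-0.0003, -0.0004, 0.0016] F [0.2, 0.6, -0.6] gap 0.462 tcp [0.6215, 0.1492, 0.1679] q [0.13, 0.41, 1.46, 0.0, 1.28, 0.12]
```

Emit:
carry_out:
  slide:
    - [0.0007,0.0002,0.01]
    - [0.0007,0.0002,0.02]
    - [0.0007,0.0002,0.03]
    - [0.0007,0.0002,0.037]
    - [0.0007,0.0002,0.043]
    - [0.0007,0.0002,0.048]
    - [0.0007,0.0002,0.053]
    - [0.0007,0.0002,0.056]
    - [0.0007,0.0002,0.056]
    - [0.0007,0.0002,0.056]
  rot:
    - [0,0,0]
    - [0,0,0]
    - [0,0,0]
    - [0,0,0]
    - [0,0,0]
    - [0,0,0]
    - [0,0,0]
    - [0,0,0]
    - [0,0,0]
    - [0,0,0]
  fingers: [0.3,0.3,0.3,0.3,0.3,0.3,0.3,0.3,0.3,0.3]

```text
t: 39.85
tcp_pos: [0.6224, 0.149, 0.1121]
orientation: [-3.141, -0.002, -0.001]
wrist_force: [-0.1, -0.1, -0.2]
finger_gap: 0.467
```

Run:
```python
from h import *
goal(.6222,.149,.104)
```

```text
t 39.85 slide [-0.0002, 0.0, 0.0081] rot [-0.0004, -0.0008, 0.0016] F [-0.1, -0.1, -0.2] gap 0.467 tcp [0.6224, 0.149, 0.1121] q [0.13, 0.45, 1.53, 0.0, 1.16, 0.12]
```

Emit:
carry_out:
  slide:
    - [0,0,0.002]
    - [0,0,0.004]
    - [0,0,0.0055]
    - [0,0,0.0068]
    - [0,0,0.0075]
    - [0,0,0.008]
    - [0,0,0.0085]
    - [0,0,0.009]
    - [0,0,0.009]
    - [0,0,0.009]
  rot:
    - [0,0,0]
    - [0,0,0]
    - [0,0,0]
    - [0,0,0]
    - [0,0,0]
    - [0,0,0]
    - [0,0,0]
    - [0,0,0]
    - [0,0,0]
    - [0,0,0]
  fingers: [0.3,0.3,0.3,0.3,0.3,0.3,0.3,0.3,0.3,0.3]

```text
t: 40.85
tcp_pos: [0.6224, 0.149, 0.104]
orientation: [-3.141, -0.003, -0.002]
wrist_force: [-1.7, 0.0, 5.9]
finger_gap: 0.465
```

Seated at the expected height (TCP 0.104) with 6 N of contact. I'll release, rise and back off to check.

Emit:
carry_out:
  slide:
    - [0,0,0]
    - [0,0,0]
    - [0,0,0]
    - [0,0,0]
    - [0,0,0]
    - [0,0,0]
    - [0,0,0]
    - [0,0,0]
    - [0,0,0]
    - [0,0,0]
  rot:
    - [0,0,0]
    - [0,0,0]
    - [0,0,0]
    - [0,0,0]
    - [0,0,0]
    - [0,0,0]
    - [0,0,0]
    - [0,0,0]
    - [0,0,0]
    - [0,0,0]
  fingers: [0.8,0.8,0.8,0.8,0.8,0.8,0.8,0.8,0.8,0.8]

```text
t: 41.85
tcp_pos: [0.6224, 0.149, 0.104]
orientation: [-3.141, -0.003, -0.002]
wrist_force: [0.3, -0.4, 0.6]
finger_gap: 0.8
```

Emit:
carry_out:
  slide:
    - [0,0,-0.02]
    - [0,0,-0.05]
    - [0,0,-0.09]
    - [0,0,-0.12]
    - [0,0,-0.12]
    - [0,0,-0.12]
    - [-0.05,0,-0.12]
    - [-0.1,0,-0.12]
    - [-0.15,0,-0.12]
    - [-0.15,0,-0.12]
  rot:
    - [0,0,0]
    - [0,0,0]
    - [0,0,0]
    - [0,0,0]
    - [0,0,0]
    - [0,0,0]
    - [0,0,0]
    - [0,0,0]
    - [0,0,0]
    - [0,0,0]
  fingers: [0.9,0.9,0.9,0.9,0.9,0.9,0.9,0.9,0.9,0.9]

```text
t: 42.85
tcp_pos: [0.463, 0.1482, 0.221]
orientation: [3.141, 0.005, -0.016]
wrist_force: [1.6, -0.2, 0.6]
finger_gap: 0.899
```

Run:
```python
from h import *
goal(.47,.149,.22)
c,im=snap("scene","s17.png"); c2,im2=snap("wrist","w17.png")
a=cv2.resize(im[200:384,160:440,::-1],(784,515),interpolation=cv2.INTER_CUBIC); cv2.imwrite("pics/s17c.png",a)
for z in (.1,.076): print(proj(c,[.622,.149,z]))
```

```text
t 42.85 slide [0.007, -0.0008, 0.001] rot [0.0009, 0.0103, 0.0031] F [1.6, -0.2, 0.6] gap 0.899 tcp [0.463, 0.1482, 0.221] q [0.17, 0.15, 1.69, 0.0, 1.31, 0.16]
[256.83813155 230.71895254]
[256.76448322 241.33664033]
```

View pics/s17c.png

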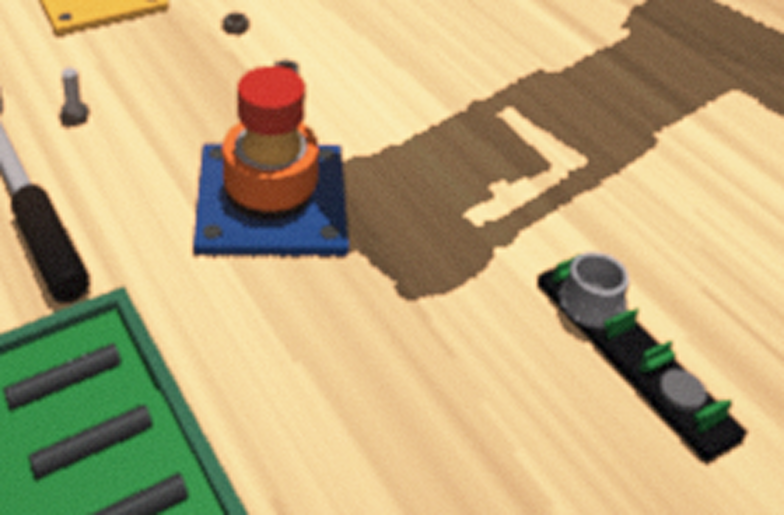

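View pics/w17.png

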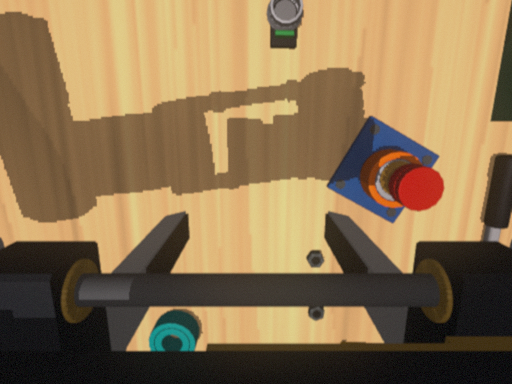

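The stack is complete and upright at (270,150) in the crop: red cap on brass sleeve on orange roller, with the washer beneath. The steel sleeve is still in its clip at (597,285). I'll let the arm settle, then hand in.

Emit:
carry_out:
  slide:
    - [0,0,0]
    - [0,0,0]
    - [0,0,0]
    - [0,0,0]
    - [0,0,0]
    - [0,0,0]
    - [0,0,0]
    - [0,0,0]
    - [0,0,0]
    - [0,0,0]
  rot:
    - [0,0,0]
    - [0,0,0]
    - [0,0,0]
    - [0,0,0]
    - [0,0,0]
    - [0,0,0]
    - [0,0,0]
    - [0,0,0]
    - [0,0,0]
    - [0,0,0]
  fingers: [0.9,0.9,0.9,0.9,0.9,0.9,0.9,0.9,0.9,0.9]

```text
t: 43.95
tcp_pos: [0.4706, 0.1486, 0.2228]
orientation: [-3.142, -0.003, 0.0]
wrist_force: [0.3, -0.6, 0.5]
finger_gap: 0.897
```

Run:
```python
from h import *
s=sense(); print(s["t"],abs(s["dq"]).max(),s["wrist_force"])
print(finish_job())
```

```text
43.95 0.0007477970943231452 [ 0.26791885 -0.61621197  0.53117603]
the job is handed in; nothing more can be done
None
```

I stacked the washer, the orange roller, the brass sleeve and the red cap, in that order, on the blue plate's axle and handed the job in at about 44 s. I lowered each piece until it touched the one below (about 6 N) at the expected height, and only then opened the fingers.

**Final pictures:** the scene and wrist pictures show the stack upright and complete, and the steel sleeve still in its clip. They only partly show the yellow plate or not at all, but I never moved a piece onto it. The arm was clear and at rest with no contact force.

**What disagreed:** the cameras differed by about 2 to 4 mm in places. I mostly used the wrist camera's values and then checked by contact height. No checks failed.

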